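# Charge with the flywheel dynamo and park it

## Robot

A 6-joint arm with a two-finger parallel gripper is mounted at the origin on the work surface. World frame = base frame: x ahead of the robot, y to its left, z up, the work surface at z = 0. Lengths are in mm, angles in rad, forces in N, time in s.
With the tool pointing down it reaches from about 250 to 775 mm from the base axis. Payload 4 kg.
Tool frame: the origin (TCP) lies on the centre line of the jaws, within the pads' length; the fingertips stand bot.tips_ahead ahead of it and the grasp point (between the pads) is the TCP (bot.tips_ahead is the distance from the TCP to the fingertips, in mm); z points along the fingers, y is the line along which they close (so a half turn about z gives the same grasp; the last joint's range is limited). The gripper opens to 94 mm and grips with 3 to 60 N. Pads are 16 mm wide; open, the fingers measure 119 mm over their backs; the gripper's body (75 mm by 177 mm) begins 78 mm behind the grasp point.
Start: joints at [1.21, 0.087, 1.371, -0, 1.684, -0.103], TCP at [140.233, 531.839, 224.506] pointing down, gripper open.
Joint ranges: [-3.1, 3.1], [-0.76, 2.03], [0.27, 2.55], [-1.08, 4.22], [0.17, 2.65], [-2.57, 2.57]. Speed limits (rad/s): [2.79, 2.79, 3.14, 3.14, 3.14, 3.14].

## Interface

Orientations are given as a unit quaternion [w, x, y, z].
In Python, from workcell import bot gives the robot as it stands.
- The arm moves only by the shell command python3 -m creep 'ROWS'. ROWS is JSON, a list of rows, each an object of numbers: "grip": the finger opening in mm, from 0 to 94; "dx", "dy", "dz": the shift along the world's x, y, z in mm; "ax", "ay", "az": the turn, a rotation vector about the world's x, y, z in degrees. In form: [{"grip": .., "dx": .., "dy": .., "dz": .., "ax": .., "ay": .., "az": ..}, ...]. A call has 1 to 8 rows; each row is the pose to reach, as a shift and turn from the pose commanded when the call began; what a row does not reach only later rows make up. A row lasts 1/12 s, in which the tool goes at most 41.7 mm and 7.16 degrees, less where a joint would pass 70% of its speed; a pose out of reach is approached as far as the arm can. A call with a gripper value outside its range is refused whole. The fingers move at their own pace and stop on an object; the grip force is fixed at half the most. Time passes only in rows, so rows that repeat a pose let the fingers close. It gives the time, the measured TCP pose, the force, the opening and the grip force at its end, in the units of the state.
- bot.sense(): the state, without advancing time (a new reading comes with each control period).
- bot.read_camera(name): name is "side" or "top" or "wrist"; returns a dict with "color" (420x560x3 uint8, red, green, blue), "vertical_fov" (degrees; the focal length in pixels is half the picture's height over the tangent of half this angle, whatever the lens; pixels are square), "cx", "cy" (the principal point, pixels), "D" ([k1, k2, p1, p2, k3] as OpenCV has them; the pictures are not rectified), "extrinsics" (4x4, takes a point from world to camera coordinates). Camera axes: x right, y up, looking along -z (the intrinsics and any distortion apply to the point x, -y, -z); pixel columns grow to the right and rows downward; lengths in mm; the calibration is good to about 2 mm. A picture is of the moment at which its call begins. There is no depth.
- bot.close_job(): hands the job in; it is judged then, once.
Trained networks look in a picture, given as the dict that the camera call returned (one of the last four; its "shot" number tells which), for a name from the list of things; names that differ only in an ending like _2 or _b are one class to them, and where a whole thing is asked for, a point or a joint stands for the part that bears it (a point fixed in the world has none). Each returns a list of dicts, best first, with "score" (0 to 1); they miss things now and then, are a little off and sometimes report something else, mostly with a low value. They report only what shows in the picture. A call takes as long as a camera call.
- bot.search_frame(picture, query): "extent" ([centre column, centre row, width, height] in pixels, round what is visible of it).
The state is a dict: "t": time; "joint_pos": joint angles; "joint_velocities": joint speeds; "tau": joint torques, N m; "tool_pos": TCP position; "tcp_rot": TCP orientation; "ft_force": force on the tool from outside, world axes, zero at the start; "torque": the same for the moment, N m; "finger_gap": finger opening in mm; "grip_force": force on a finger pad.
Only numpy, scipy, OpenCV 4.12 (cv2) and the standard library are available. Lean on these libraries where they do the work, as an engineer would, in place of code of your own. Each camera call takes 0.05 s, during which the arm holds its last target. There are 200 camera calls.

## Task

Charge the batteries with the hand-cranked flywheel dynamo: by its crank, turn the steel flywheel anticlockwise (seen from above) up to 20 turns a minute and keep the wheel itself, not just the crank, between 17 and 23 turns a minute for 7 seconds without a break. Then bring the wheel to a stop with the tongue on its rim opposite the fixed pointer, so that it can be locked for carrying, and let go. Never let the wheel run backwards or above 30 turns a minute, do not touch the wheel or its brake block, and leave the other things on the slab where they are.

Things in the scene. Friction and masses are not known exactly. Their poses are not given: they have to be found in the camera images.
- charger: The fixed dynamo: a grey base plate 340 x 300 x 12 mm bolted to the slab, with a vertical-axis flywheel on a bearing. Origin on the wheel's axis at slab level; z up; its x axis points from the wheel's axis to the fixed pointer. An upright cage 56 mm wide and up to 84 mm above the slab stands over the wheel on the -x side and holds the brake block.
- flywheel (a joint): Angle of the steel flywheel (rad), positive anticlockwise from above, unlimited, counts on over turns; starts anywhere. At 0 and whole multiples of 2 pi its tongue points exactly at the fixed pointer. 20 turns a minute = 2.09 rad/s. Disc 260 mm across, 10 mm thick, top 60 mm above the slab; three bolt heads at the other quarters. Mass 4.2 kg, inertia 0.034 kg m2 nominal, up to 25 % off.
- crank (a joint): Angle of the crank relative to the flywheel (rad), positive anticlockwise from above, unlimited. They are joined only by a slipping magnetic drag coupling (drum 80 mm across, top 94 mm up): torque on wheel = 0.035 N m per rad/s x (crank speed - wheel speed). With brake and bearing drag, the wheel runs 0.7 to 1.8 rad/s slower than a steady crank and follows it with a time constant of about 1 s.
- mark (a point): Outer end of the 24 mm wide raised dark tongue that sticks out of the flywheel's rim, 146 mm from the axis, 57 mm above the slab; turns with the wheel.
- pointer (a point): Tip of the fixed pointer, 150 mm from the axis on the charger's +x side, 57 mm above the slab, on a small post 168 mm from the axis.
- hub (a point): Fixed point on the vertical axis of wheel and crank, 136 mm above the slab (the height of the middle of the crank knob). The crank can turn any number of turns. With the crank held still the wheel coasts on for a second or so, then stays put; turning the crank slower than about 0.5 rad/s does not move a resting wheel.
- knob_mid (a point): Middle of the crank's upright wooden knob, 136 mm above the slab: 32 mm across, 50 mm tall (111 to 161 mm above the slab), 50 mm from the axis, free to spin on its pin, so a gripper may hold it without turning. Starts anywhere round the axis. Under it the crank arm, a bar 26 mm wide, top 109 mm above the slab, reaching 70 mm from the axis. Crank and knob weigh 0.17 kg.
- brake_block: Felt-soled wooden brake block 40 x 48 x 30 mm, nominal 70 g, lying loose on the flywheel 85 mm from the axis in an open-topped cage on the side away from the pointer; top 90 mm above the slab, origin at its underside. It rubs on the wheel with about 0.035 N m of dry friction (0.6 to 1.5 times that). Leave it alone.
- lantern: Bystander: tall orange solar lantern, 110 mm across, 225 mm high, origin at its underside.
- cup: Bystander: grey hard silicone cup, 68 mm across, 60 mm high, beside the charger on its +y side.
- tin: Bystander: aluminium tin with its hinged lid shut, 94 x 134 x 55 mm.
- comb: Bystander: flat wooden comb, 150 x 46 x 8 mm, beside the charger on its +y side.
- battery_holder: Bystander: red plastic battery holder with three cells, 72 x 64 x 20 mm, beside the charger on its -y side.
- bottle: Bystander: steel bottle, 70 mm across, 190 mm high.

How it is judged:
By the outcome, as a careful person would: the job done as asked, in the order asked, and still so for the second after the job is handed in, with the robot touching nothing.
It also fails if it takes over 58 s, if anything falls off the work surface, if the arm or the gripper's body presses on something with over 40 N, if the wrist force passes 120 N, or if a joint passes its speed limit or range.

## Working session

There is one attempt and no reset: what is moved stays moved. The work goes in short steps, Python scripts to look and compute and a shell command to move; the robot and the scene stay as the last step left them, time stands still between calls to the robot, and variables do not carry over. Pictures are saved under pics/ and viewed, at most 10 in all, crops included, and the job is handed in when it is done.

```bash
mkdir -p pics; ls; cat > h.py <<'E'
import numpy as np,cv2
from workcell import bot
def K(p):
    f=210/np.tan(np.radians(p["vertical_fov"])/2)
    return np.array([[f,0,p["cx"]],[0,f,p["cy"]],[0,0,1.]])
def ray(p,uv):
    n=cv2.undistortPoints(np.array([[uv]],float),K(p),np.array(p["D"],float))[0,0]
    E=np.array(p["extrinsics"]);R=E[:3,:3];t=E[:3,3]
    return -R.T@t, R.T@np.array([n[0],-n[1],-1.])
def atz(p,uv,z):
    o,d=ray(p,uv); return o+d*(z-o[2])/d[2]
def proj(p,X):
    E=np.array(p["extrinsics"]);X=np.atleast_2d(np.array(X,float));c=X@E[:3,:3].T+E[:3,3]
    c=c*[1,-1,-1]
    return cv2.projectPoints(c.reshape(-1,1,3),np.zeros(3),np.zeros(3),K(p),np.array(p["D"],float))[0][:,0]
def save(p,n): cv2.imwrite("pics/"+n+".png",p["color"][:,:,::-1])
E
python3 - <<'E'
from h import *
np.set_printoptions(precision=1,suppress=True)
for c in("top","side","wrist"):
    p=bot.read_camera(c);save(p,c+"0")
    print(c,ray(p,(280,210)))
    for q in("charger","flywheel","crank","mark","pointer","knob_mid","brake_block","cup","lantern","bottle"):
        try:
            for r in bot.search_frame(p,q)[:2]: print(q,np.array(r["extent"]),round(r["score"],2))
        except Exception as e: print(q,e)
print(bot.sense(),bot.tips_ahead)
E
```

```text
pics
top (array([ 312.1,   17.4, 1283.1]), array([ 0.2, -0. , -1. ]))
charger [271.5 220.1 112.2 118.3] 0.67
flywheel [274.1 222.2  86.4  75.2] 0.88
crank [279.1 215.6  24.3  10.8] 0.81
mark [274.8 218.8  85.2  77.7] 0.91
mark [327.9 200.   27.6  26.4] 0.22
pointer [273.2 222.5 116.7 118.6] 0.82
knob_mid [285.8 216.1  11.   14.4] 0.57
brake_block [280.1 245.4  19.8  13. ] 0.69
brake_block [272.5 220.2 115.  120.9] 0.49
cup [206.6 255.2  20.7  20.7] 0.59
lantern [134.3 202.2  56.3  47.3] 0.75
bottle [406.8 170.9  32.8  30.7] 0.65
side (array([-177.6, -703.7, 1041.1]), array([ 0.5,  0.5, -0.7]))
charger [264.5 250.5 143.  103.3] 0.92
charger [276.6 223.5  10.1  22.2] 0.37
flywheel [263.4 236.4  90.2  66.4] 0.73
crank [269.1 224.7  24.7  29.3] 0.88
mark [264.1 236.8  92.4  64. ] 0.61
mark [264.1 250.6 140.8 104.9] 0.53
pointer [264.6 251.2 144.8 109.4] 0.81
knob_mid [274.3 222.4   8.   21.4] 0.74
brake_block [249.1 246.2  23.9  19.7] 0.7
cup [195.1 221.9  19.4  23.7] 0.71
lantern [198.9 154.1  37.8  62.8] 0.86
lantern [277.2 223.8  13.   24. ] 0.56
bottle [416.9 292.6  37.5  59. ] 0.83
wrist (array([ 69.6, 550.7, 385.4]), array([ 0.2, -0. , -1. ]))
{'t': 1.65, 'joint_pos': array([ 1.2,  0.1,  1.4, -0. ,  1.7, -0.1]), 'joint_velocities': array([ 0.,  0., -0.,  0., -0.,  0.]), 'tau': array([  0. , -34. , -30.3,   0.1,   0. ,   0. ]), 'tool_pos': array([140.2, 531.9, 224.5]), 'tcp_rot': array([0. , 0.1, 1. , 0. ]), 'ft_force': array([0.8, 0. , 0.1]), 'torque': array([-0. , -0.1, -0. ]), 'grip_force': 0.0, 'finger_gap': 93.8105224803368} 19.0
```

```bash
python3 - <<'E'
import cv2
a=cv2.imread("pics/top0.png")
cv2.imwrite("pics/top0c.png",cv2.resize(a[140:300,170:370],None,fx=3.75,fy=3.75,interpolation=cv2.INTER_CUBIC))
E
```

```text
(no output)
```

View pics/top0.png

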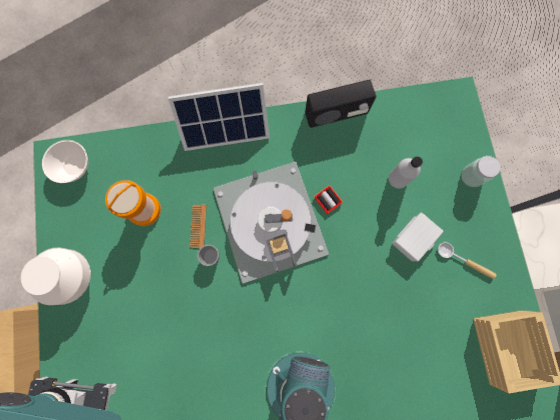

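View pics/top0c.png

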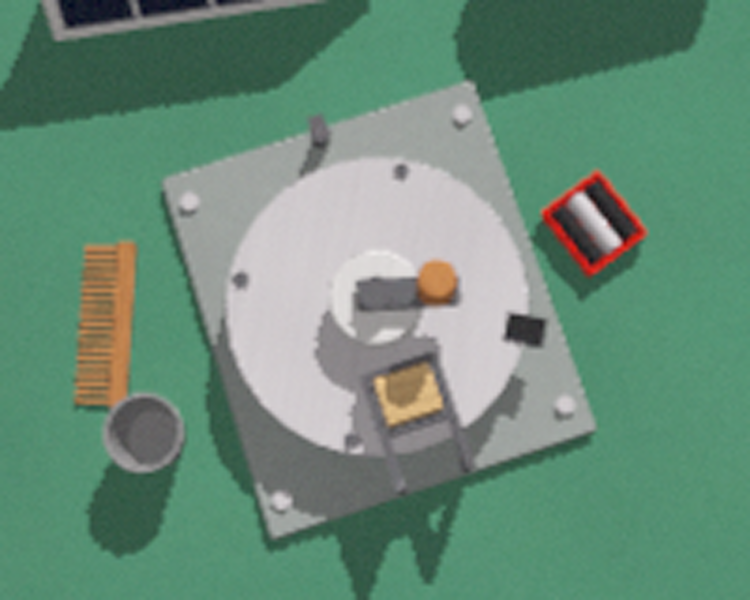

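```bash
python3 - <<'E'
from h import *
np.set_printoptions(precision=1,suppress=True)
p=bot.read_camera("top")
f=lambda x,y,z:atz(p,(x/3.75+170-.37,y/3.75+140-.37),z)
C=[f(*c,12) for c in((163,180),(472,83),(595,430),(270,537))]
print(np.array(C),np.mean(C,0),[np.linalg.norm(C[i]-C[i-1]) for i in range(4)])
# wheel rim by colour
a=p["color"].astype(int);m=((a.min(2)>165)&(a.max(2)-a.min(2)<25)).astype(np.uint8)
m[:170]=0;m[270:]=0;m[:,:220]=0;m[:,325:]=0
c=max(cv2.findContours(m,0,1)[0],key=cv2.contourArea)
h=cv2.convexHull(c)[:,0]
P=np.array([atz(p,q,60) for q in h.astype(float)])[:,:2]
from scipy.optimize import least_squares
r=least_squares(lambda s:np.hypot(*(P-s[:2]).T)-s[2],[450,0,130],loss="soft_l1");print("wheel",r.x,len(P),np.abs(r.fun).max())
print("hub disc",f(376,297,94),"knob",f(438,279,161),"ptr post",f(318,125,57),"tongue",f(525,329,60))
c=r.x[:2]
for n,q in(("knob",f(438,279,161)),("post",f(318,132,57)),("tongue",f(525,329,60))):
    d=q[:2]-c;print(n,np.hypot(*d),np.degrees(np.arctan2(d[1],d[0])))
print("bolts",[ (np.degrees(np.arctan2(*(f(x,y,62)[:2]-c)[::-1])),np.hypot(*(f(x,y,62)[:2]-c))) for x,y in((400,171),(240,279),(354,442))])
s=bot.read_camera("side");save(s,"side1")
for z,R in((60,130),(94,40),):
    print(z,proj(s,[c[0],c[1],z]),proj(p,[c[0],c[1],z]))
for n,q in (("top knob",p),("side",s)): print(n,[ (x["extent"],x["score"]) for x in bot.search_frame(q,"knob_mid")[:1]])
# refine centre using side
print(bot.sense()["t"])
b=s["color"];cv2.imwrite("pics/side1c.png",cv2.resize(b[170:310,170:370,::-1],None,fx=3.75,fy=3.75,interpolation=cv2.INTER_CUBIC))
E
```

```text
[[ 676.4  187.4   12. ]
 [ 723.4 -105.6   12. ]
 [ 392.1 -159.5   12. ]
 [ 345.3  134.8   12. ]] [534.3  14.3  12. ] [np.float64(335.24480667991577), np.float64(296.73811340367564), np.float64(335.61228786738906), np.float64(297.9735099060709)]
wheel [527.2  12.4 130.5] 36 1.9176657948071067
hub disc [524.5  12.6  94. ] knob [519.2 -37.8 161. ] ptr post [691.8  39.7  57. ] tongue [ 483.1 -109.3   60. ]
knob 50.84839531314699 -99.12949767838529
post 160.72451657367455 10.104361293001503
tongue 129.48590519954732 -109.90644490689526
bolts [(np.float64(-18.85332567411334), np.float64(116.58571395402939)), (np.float64(71.97911800599503), np.float64(119.29162783906362)), (np.float64(162.3179206237162), np.float64(122.33514966102113))]
60 [[264.5 232.1]] [[270.1 219.8]]
94 [[264.  223.7]] [[269.8 218. ]]
top knob [([284.5, 217.2, 8.7, 17.0], 0.62)]
side [([277.4, 223.9, 13.6, 25.8], 0.57)]
1.85
```

View pics/side1c.png

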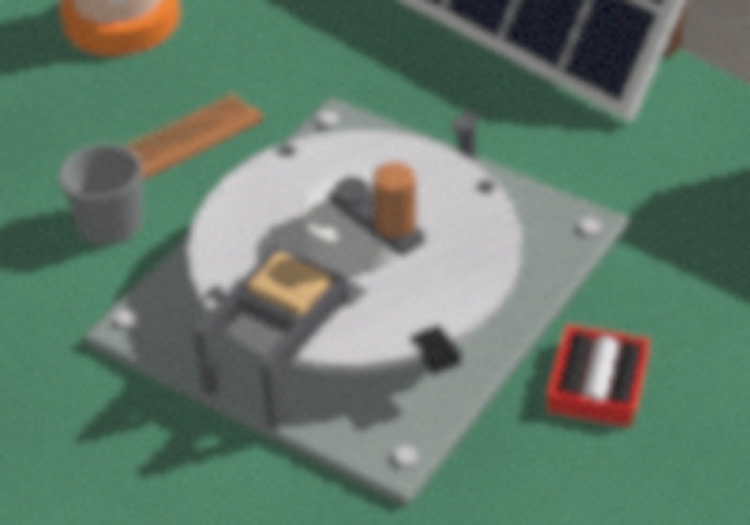

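```bash
python3 - <<'E'
from h import *
import pickle
from scipy.optimize import least_squares
np.set_printoptions(precision=2,suppress=True)
P={c:bot.read_camera(c) for c in("top","side","wrist")};pickle.dump(P,open("P.pkl","wb"))
s=bot.sense();print(s["t"],s["tcp_rot"],P["wrist"]["vertical_fov"],np.array(P["wrist"]["extrinsics"]))
hulls={}
for n in("top","side"):
    a=P[n]["color"].astype(int);m=((a.min(2)>165)&(a.max(2)-a.min(2)<25)).astype(np.uint8)
    k=np.zeros_like(m);c=proj(P[n],[527,12,60])[0].astype(int);k[c[1]-42:c[1]+42,c[0]-48:c[0]+48]=1;m*=k
    ct=max(cv2.findContours(m,0,1)[0],key=cv2.contourArea);h=cv2.convexHull(ct)[:,0].astype(float)
    Q=np.array([atz(P[n],q,60) for q in h])[:,:2]
    r=least_squares(lambda s:np.hypot(*(Q-s[:2]).T)-s[2],[525,12,130],loss="soft_l1");print(n,"wheel",r.x,np.abs(r.fun).max())
    o=((a[...,0]-a[...,2]>60)&(a[...,0]>120)).astype(np.uint8);o[:c[1]-40]=0;o[c[1]+40:]=0;o[:,:c[0]-8]=0;o[:,c[0]+35:]=0
    l,_,st,ce=cv2.connectedComponentsWithStats(o);print(st[1:],ce[1:])
    T=np.linspace(0,2*np.pi,16)
    for i in range(1,l):
        x,y,w,hh,A=st[i]
        if A<20: continue
        def f(u):
            pts=np.array([[u[0]+16*np.cos(t),u[1]+16*np.sin(t),z] for z in(111,161) for t in T]);q=proj(P[n],pts)
            return np.r_[q.min(0)-[x-.5,y-.5],q.max(0)-[x+w-.5,y+hh-.5]]
        r=least_squares(f,[519,-38]);print(n,"knob",r.x,r.fun)
E
```

```text
2.0 [0.   0.13 0.99 0.  ] 65.23610743596525 [[   0.25    0.97   -0.   -550.18]
 [  -0.94    0.25   -0.25   26.14]
 [  -0.24    0.06    0.97 -391.38]
 [   0.      0.      0.      1.  ]]
top wheel [527.31  12.38 130.45] 1.7538048404212816
[[281 209  11  11  87]
 [270 238  18  15 190]] [[286.11 214.2 ]
 [278.45 244.84]]
top knob [523.8  -37.28] [ 0.12 -1.17 -0.11  1.2 ]
top knob [434.42  -0.47] [ 3.56  1.27 -3.56 -1.28]
side wheel [523.87   8.45 129.34] 2.2822681498994655
[[270 214  10  17  94]
 [256 244   1   3   3]] [[275.83 219.84]
 [256.   245.  ]]
side knob [519.97 -36.59] [-0.95 -2.09  0.98  1.98]
```

```bash
R='{"grip":94,"dx":190,"dy":-285,"dz":10,"az":-40}'; python3 -m creep '[{"grip":94,"dx":190,"dy":-285,"dz":0,"az":-50},{"grip":94,"dx":190,"dy":-285,"dz":0,"az":-50},{"grip":94,"dx":190,"dy":-285,"dz":0,"az":-50},{"grip":94,"dx":190,"dy":-285,"dz":0,"az":-50},{"grip":94,"dx":190,"dy":-285,"dz":0,"az":-50},{"grip":94,"dx":190,"dy":-285,"dz":0,"az":-50},{"grip":94,"dx":190,"dy":-285,"dz":0,"az":-50},{"grip":94,"dx":190,"dy":-285,"dz":0,"az":-50}]'
```

```text
validation failed for argument at $[0]...
```

```bash
python3 -m creep --help | head -30; python3 -m creep '[{"grip":93,"dx":20,"dy":-30,"dz":0,"ax":0,"ay":0,"az":-5}]'
```

```text
t: 2.08
tool_pos: [158.1, 504.4, 223.5]
tcp_rot: [-0.001, 0.17, 0.985, 0.0]
ft_force: [-0.1, -1.0, -0.8]
finger_gap: 93.1
grip_force: 0.0invalid input: not JSON, or not a number
```

```bash
python3 -m creep '[{"grip":93,"dx":180,"dy":-270,"dz":0,"ax":0,"ay":0,"az":-50},{"grip":93,"dx":180,"dy":-270,"dz":0,"ax":0,"ay":0,"az":-50},{"grip":93,"dx":180,"dy":-270,"dz":0,"ax":0,"ay":0,"az":-50},{"grip":93,"dx":180,"dy":-270,"dz":0,"ax":0,"ay":0,"az":-50},{"grip":93,"dx":180,"dy":-270,"dz":0,"ax":0,"ay":0,"az":-50},{"grip":93,"dx":180,"dy":-270,"dz":0,"ax":0,"ay":0,"az":-50},{"grip":93,"dx":180,"dy":-270,"dz":0,"ax":0,"ay":0,"az":-50},{"grip":93,"dx":180,"dy":-270,"dz":0,"ax":0,"ay":0,"az":-50}]' && python3 -m creep '[{"grip":80,"dx":181,"dy":-270,"dz":0,"ax":0,"ay":0,"az":-10},{"grip":80,"dx":181,"dy":-270,"dz":0,"ax":0,"ay":0,"az":-10},{"grip":80,"dx":181,"dy":-270,"dz":0,"ax":0,"ay":0,"az":-10},{"grip":80,"dx":181,"dy":-270,"dz":0,"ax":0,"ay":0,"az":-10},{"grip":80,"dx":181,"dy":-270,"dz":0,"ax":0,"ay":0,"az":-10},{"grip":80,"dx":181,"dy":-270,"dz":0,"ax":0,"ay":0,"az":-10},{"grip":80,"dx":181,"dy":-270,"dz":0,"ax":0,"ay":0,"az":-10},{"grip":80,"dx":181,"dy":-270,"dz":0,"ax":0,"ay":0,"az":-10}]'
python3 - <<'E'
from h import *
import pickle
p=bot.read_camera("wrist");save(p,"w1");pickle.dump(p,open("w1.pkl","wb"))
s=bot.sense();print(s["t"],s["tool_pos"],s["joint_pos"],proj(p,[[526,11,94],[521,-38,161],[671,35,57]]))
E
```

```text
t: 2.75
tool_pos: [341.3, 229.4, 224.9]
tcp_rot: [0.001, 0.574, 0.819, 0.0]
ft_force: [1.3, 0.4, 0.1]
finger_gap: 93.0
grip_force: 0.0
t: 3.42
tool_pos: [522.3, -41.1, 224.4]
tcp_rot: [0.0, 0.642, 0.767, -0.0]
ft_force: [0.9, 1.2, -0.4]
finger_gap: 80.0
grip_force: 0.0
3.4667 [524.69077681 -45.47694759 223.42451455] [-0.19142488  0.03398424  1.42890148 -0.00430486  1.67639955 -0.36417913] [[290.01784817 153.53540762]
 [274.34310122 227.88514   ]
 [433.81818176 153.68220009]]
```

View pics/w1.png

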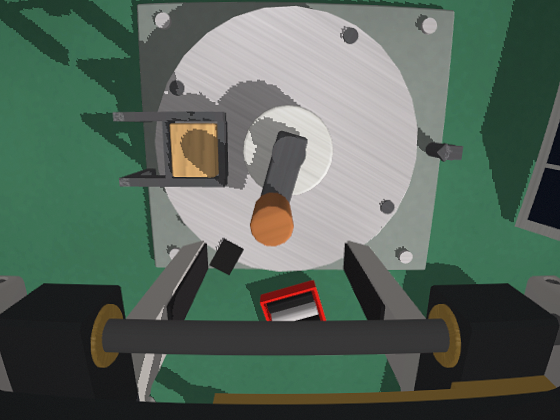

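```bash
cat > fit.py <<'E'
from h import *
import pickle
from scipy.optimize import least_squares
p=pickle.load(open("w1.pkl","rb"));np.set_printoptions(precision=1,suppress=True)
a=p["color"].astype(int)
g=(a.min(2)>150)&(a.max(2)-a.min(2)<25)
# radial edge search at z=60 from bright wheel to darker/greener plate
gray=cv2.GaussianBlur(p["color"],(3,3),0).astype(float);gr=gray[...,0]
c=np.array([526,11.]);T=np.radians(np.arange(0,360,3));rs=np.arange(120,140,.5)
for it in range(4):
    pts=[];
    for t in T:
        X=np.c_[c[0]+rs*np.cos(t),c[1]+rs*np.sin(t),np.full(len(rs),60)]
        q=proj(p,X)
        if q.min()<3 or q[:,0].max()>555 or q[:,1].max()>265: continue
        v=cv2.remap(gr.astype(np.float32),q[:,0].astype(np.float32)[None],q[:,1].astype(np.float32)[None],1)[0]
        d=np.diff(v);i=d.argmin()
        if d[i]<-8: pts.append(X[i,:2])
    P=np.array(pts);r=least_squares(lambda s:np.hypot(*(P-s[:2]).T)-s[2],[*c,130],loss="soft_l1");c=r.x[:2]
print("centre",r.x,len(P),np.median(np.abs(r.fun)))
ang=lambda q,z:(lambda d:(np.hypot(*d),np.degrees(np.arctan2(d[1],d[0]))))(atz(p,q,z)[:2]-c)
print("drum",atz(p,(288,149.5),94),"knob",atz(p,(272,227),161),ang((272,227),161))
for n,q,z in(("tongue",(227,256),60),("b1",(350,35),62),("b2",(177,88),62),("b3",(387,207),62),("ptr",(420,139),57),("post",(452,152),60)):print(n,ang(q,z))
C=[atz(p,q,12) for q in((138,5),(454,12),(425,270),(155,268))];print(np.array(C))
print(np.degrees(np.arctan2(*(C[1]-C[0])[1::-1])),np.degrees(np.arctan2(*(C[2]-C[3])[1::-1])))
print(proj(p,[[c[0]+150*np.cos(np.radians(b)),c[1]+150*np.sin(np.radians(b)),57] for b in (7,8,9,10,11)]))
cv2.imwrite("pics/w1c.png",cv2.resize(p["color"][110:190,400:480,::-1],None,fx=7,fy=7,interpolation=cv2.INTER_CUBIC))
E
python3 fit.py
```

```text
centre [523.5  12.5 129.2] 79 0.25074970619454007
drum [523.6  14.1  94. ] knob [519.2 -37.6 161. ] (np.float64(50.284364140540845), np.float64(-94.89103084907678))
tongue (np.float64(128.3747645350313), np.float64(-108.86295621465386))
b1 (np.float64(119.06796782291826), np.float64(71.19617906076677))
b2 (np.float64(118.470280442804), np.float64(161.05330176786111))
b3 (np.float64(118.65186084929383), np.float64(-19.123192875054812))
ptr (np.float64(133.72020765384906), np.float64(14.66152367181227))
post (np.float64(166.53257611536355), np.float64(9.599095332183337))
[[ 343.8  132.3   12. ]
 [ 675.6  186.8   12. ]
 [ 725.  -105.7   12. ]
 [ 391.2 -162.2   12. ]]
9.333605492834804 9.615747028885217
[[434.  158.1]
 [434.3 155.5]
 [434.7 152.9]
 [435.  150.3]
 [435.2 147.7]]
```

View pics/w1c.png

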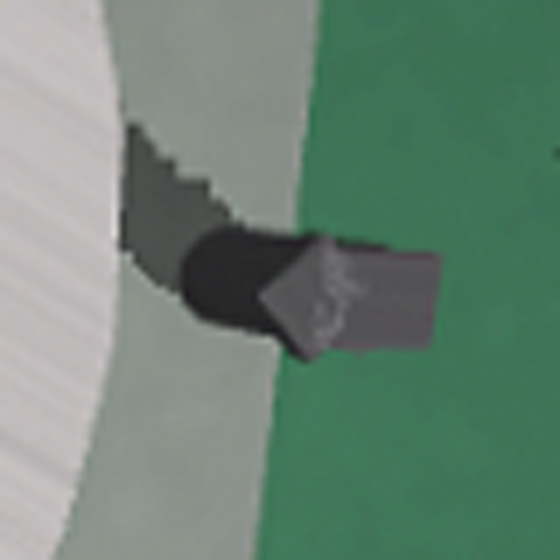

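```bash
python3 -m creep '[{"grip":80,"dx":-2,"dy":1,"dz":-40,"ax":0,"ay":0,"az":0},{"grip":60,"dx":-2,"dy":1,"dz":-80,"ax":0,"ay":0,"az":0},{"grip":45,"dx":-2,"dy":1,"dz":-86,"ax":0,"ay":0,"az":0},{"grip":40,"dx":-2,"dy":1,"dz":-86,"ax":0,"ay":0,"az":0},{"grip":25,"dx":-2,"dy":1,"dz":-86,"ax":0,"ay":0,"az":0},{"grip":25,"dx":-2,"dy":1,"dz":-86,"ax":0,"ay":0,"az":0},{"grip":25,"dx":-2,"dy":1,"dz":-86,"ax":0,"ay":0,"az":0}]'
python3 - <<'E'
from h import *
import pickle
p=bot.read_camera("wrist");pickle.dump(p,open("w2.pkl","wb"));save(p,"w2")
E
sed 's/w1.pkl/w2.pkl/' fit.py | grep -v '^for n\|^C=\|degrees(np.arctan2(\*(C\|imwrite' > fit2.py; python3 fit2.py
```

```text
t: 4.05
tool_pos: [521.1, -37.2, 141.9]
tcp_rot: [0.003, 0.641, 0.767, 0.002]
ft_force: [-0.6, 0.4, -0.6]
finger_gap: 43.3
grip_force: 0.0
centre [523.7  12.4 129.2] 55 0.3328391821684704
drum [518.5  22.8  94. ] knob [514.3  -8.4 161. ] (np.float64(22.809820195442523), np.float64(-114.34096639092448))
[[481.5 173.9]
 [482.1 170.6]
 [482.7 167.3]
 [483.2 163.9]
 [483.6 160.5]]
```

View pics/w2.png

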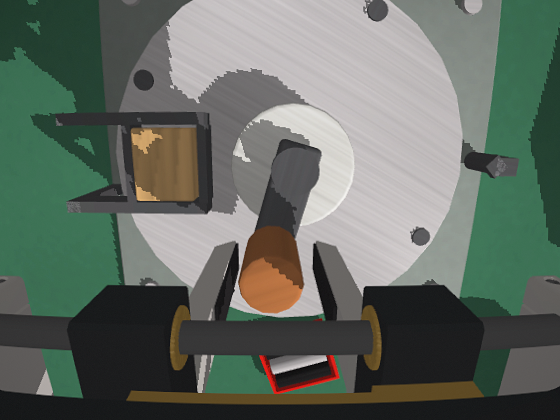

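```bash
cat > k.py <<'E'
from h import *
import pickle,sys,json
C=np.array([523.7,12.4]);PSI=9.4
def wheel(p,rowmax=238):
    img=p["color"].max(2).astype(np.float32)
    th=np.arange(0,360,.5)
    def polar(rs,z):
        T,R=np.meshgrid(np.radians(th),rs)
        X=np.c_[(C[0]+R*np.cos(T)).ravel(),(C[1]+R*np.sin(T)).ravel(),np.full(T.size,z)]
        q=proj(p,X).astype(np.float32);E=np.array(p["extrinsics"])
        v=cv2.remap(img,q[:,:1],q[:,1:],1).ravel()
        ok=(q[:,0]>2)&(q[:,0]<557)&(q[:,1]>2)&(q[:,1]<rowmax)
        d=np.where(ok,np.clip((100-v)/30,-1,1),0.)
        return d.reshape(T.shape).mean(0),ok.reshape(T.shape).mean(0)
    tg,ok=polar(np.arange(120,146,3),58.);bo,okb=polar(np.arange(115,123,2),62.)
    def filt(x,hw,): # centre-surround along angle
        k=np.zeros(720);n=int(hw*2)
        for i in range(-2*n,2*n+1): k[i%720]=1/(2*n+1) if abs(i)<=n else -1/(2*n)
        return np.real(np.fft.ifft(np.fft.fft(x)*np.conj(np.fft.fft(k))))
    t=filt(tg,5);b=filt(bo,1.8)
    s=2*t+sum(np.roll(b,-int(2*a)) for a in(90,180,270))
    i=s.argmax();s2=s.copy()
    for j in range(-40,41): s2[(i+j)%720]=-9
    w=np.array([s[(i+j)%720] for j in(-1,0,1)]);o=0.5*(w[0]-w[2])/(w[0]-2*w[1]+w[2]+1e-9)
    wr=lambda x:(x-PSI)%360
    return wr(th[i]+.5*o),s[i],wr(th[s2.argmax()]),s2.max()
def gen(pos,steps):
    """rows from commanded pos (rel. centre) stepping crank by steps (deg)"""
    a=np.arctan2(pos[1],pos[0])+np.radians(np.cumsum(steps))
    d=np.round(np.c_[50*np.cos(a),50*np.sin(a)]-pos).astype(int)
    print(steps[-1],"end",*(d[-1]+pos).round(1)," | "," ".join(f"({x},{y})" for x,y in d))
def look(x,y,*ss):
    p=bot.read_camera("wrist");t=bot.sense();pickle.dump(p,open(f"l{t['t']:.2f}.pkl","wb"))
    w=wheel(p);tp=t["tool_pos"][:2]-C
    L=json.load(open("log.json")) if __import__("os").path.exists("log.json") else []
    tt=t["t"]-.05
    L.append([tt,w[0]]);json.dump(L,open("log.json","w"))
    print("t %.2f wheel %.1f (%.2f) alt %.1f (%.2f)"%(tt,*w),"F",t["ft_force"].round(0),"crank %.0f r %.1f"%(np.degrees(np.arctan2(tp[1],tp[0])),np.hypot(*tp)),"grip",round(t["finger_gap"],1))
    if len(L)>1:
        for b in L[-3:-1]: dt=tt-b[0];print("  since %.2f: d=%.1f(+360k) rate %s rad/s"%(b[0],(w[0]-b[1])%360,[round(float(np.radians((w[0]-b[1])%360+360*k)/dt),2) for k in(0,1)]))
    for s in ss: gen(np.array([x,y]),s)
E
python3 - <<'E'
from k import *
for n in("w1","w2"): print(wheel(pickle.load(open(n+".pkl","rb"))))
p=pickle.load(open("w1.pkl","rb"));print(wheel(p,275),(-108.9-9.4)%360)
gen(np.array([-4.5,-49.6]),[5,10,15,18,18])
E
python3 -m creep '[{"grip":25,"dx":0,"dy":0,"dz":0,"ax":0,"ay":0,"az":0},{"grip":25,"dx":0,"dy":0,"dz":0,"ax":0,"ay":0,"az":0},{"grip":25,"dx":0,"dy":0,"dz":0,"ax":0,"ay":0,"az":0}]'
```

```text
(np.float64(240.37408106390984), np.float64(1.8617681631033054), np.float64(153.1), np.float64(1.8373067013451432))
(np.float64(330.07705110680126), np.float64(2.1039648309108068), np.float64(63.1), np.float64(2.002536863590625))
(np.float64(240.69392930520587), np.float64(4.378324693975053), np.float64(303.1), np.float64(2.0300897146322296)) 241.7
18 end 43.5 -24.6  |  (4,0) (13,0) (25,4) (38,13) (48,25)
t: 4.35
tool_pos: [520.3, -37.2, 140.5]
tcp_rot: [0.002, 0.641, 0.767, 0.001]
ft_force: [-0.2, -0.6, 5.8]
finger_gap: 31.8
grip_force: 30.0
```

```bash
python3 -m creep '[{"grip":25,"dx":4,"dy":0,"dz":0,"ax":0,"ay":0,"az":0},{"grip":25,"dx":13,"dy":0,"dz":0,"ax":0,"ay":0,"az":0},{"grip":25,"dx":25,"dy":4,"dz":0,"ax":0,"ay":0,"az":0},{"grip":25,"dx":38,"dy":13,"dz":0,"ax":0,"ay":0,"az":0},{"grip":25,"dx":48,"dy":25,"dz":0,"ax":0,"ay":0,"az":0},{"grip":25,"dx":54,"dy":40,"dz":0,"ax":0,"ay":0,"az":0},{"grip":25,"dx":54,"dy":56,"dz":0,"ax":0,"ay":0,"az":0},{"grip":25,"dx":50,"dy":71,"dz":0,"ax":0,"ay":0,"az":0}]'; python3 - <<'E'
from k import *
look(45.5,21.4,[18]*8,[15]*8)
E
```

```text
t: 5.02
tool_pos: [569.5, 33.3, 140.5]
tcp_rot: [0.001, 0.641, 0.767, -0.001]
ft_force: [-4.8, -5.1, 8.7]
finger_gap: 31.7
grip_force: 30.0
t 5.02 wheel 81.5 (1.70) alt 171.1 (1.57) F [-4. -0.  7.] crank 28 r 50.3 grip 31.4
18 end -49.5 9.4  |  (-9,13) (-21,22) (-36,28) (-52,28) (-67,24) (-80,15) (-89,3) (-95,-12)
15 end -41.5 28.4  |  (-7,11) (-17,20) (-29,26) (-41,28) (-54,28) (-67,24) (-78,17) (-87,7)
```

```bash
python3 -m creep '[{"grip":25,"dx":-9,"dy":13,"dz":0,"ax":0,"ay":0,"az":0},{"grip":25,"dx":-21,"dy":22,"dz":0,"ax":0,"ay":0,"az":0},{"grip":25,"dx":-36,"dy":28,"dz":0,"ax":0,"ay":0,"az":0},{"grip":25,"dx":-52,"dy":28,"dz":0,"ax":0,"ay":0,"az":0},{"grip":25,"dx":-67,"dy":24,"dz":0,"ax":0,"ay":0,"az":0},{"grip":25,"dx":-80,"dy":15,"dz":0,"ax":0,"ay":0,"az":0},{"grip":25,"dx":-89,"dy":3,"dz":0,"ax":0,"ay":0,"az":0},{"grip":25,"dx":-95,"dy":-12,"dz":0,"ax":0,"ay":0,"az":0}]'; python3 - <<'E'
from k import *
look(-49.5,9.4,[18]*8,[15]*8)
E
```

```text
t: 5.73
tool_pos: [474.5, 22.6, 140.5]
tcp_rot: [0.001, 0.641, 0.768, 0.002]
ft_force: [3.7, 0.8, 3.7]
finger_gap: 31.4
grip_force: 30.0
t 5.73 wheel 50.2 (1.32) alt 230.6 (1.30) F [-2. -3.  8.] crank 172 r 50.1 grip 31.3
  since 5.02: d=328.7(+360k) rate [8.01, 16.77] rad/s
18 end 34.5 -36.6  |  (0,-16) (4,-31) (13,-44) (25,-53) (40,-59) (56,-59) (71,-55) (84,-46)
15 end 16.5 -47.6  |  (0,-13) (2,-26) (8,-38) (17,-47) (28,-54) (40,-59) (53,-59) (66,-57)
```

```bash
python3 -m creep '[{"grip":25,"dx":0,"dy":-16,"dz":0,"ax":0,"ay":0,"az":0},{"grip":25,"dx":4,"dy":-31,"dz":0,"ax":0,"ay":0,"az":0},{"grip":25,"dx":13,"dy":-44,"dz":0,"ax":0,"ay":0,"az":0},{"grip":25,"dx":25,"dy":-53,"dz":0,"ax":0,"ay":0,"az":0},{"grip":25,"dx":40,"dy":-59,"dz":0,"ax":0,"ay":0,"az":0},{"grip":25,"dx":56,"dy":-59,"dz":0,"ax":0,"ay":0,"az":0},{"grip":25,"dx":71,"dy":-55,"dz":0,"ax":0,"ay":0,"az":0},{"grip":25,"dx":84,"dy":-46,"dz":0,"ax":0,"ay":0,"az":0}]'; python3 - <<'E'
from k import *
look(34.5,-36.6,[18]*8,[16]*8)
E
```

```text
t: 6.45
tool_pos: [559.0, -23.2, 140.4]
tcp_rot: [-0.001, 0.642, 0.767, 0.001]
ft_force: [-6.3, 4.6, 10.3]
finger_gap: 31.6
grip_force: 30.0
t 6.45 wheel 43.2 (3.82) alt 288.1 (1.36) F [-0.  5.  8.] crank -42 r 50.0 grip 31.3
  since 5.02: d=321.7(+360k) rate [3.92, 8.3] rad/s
  since 5.73: d=353.0(+360k) rate [8.6, 17.36] rad/s
18 end -6.5 49.4  |  (9,13) (15,27) (15,43) (11,58) (2,71) (-10,80) (-25,86) (-41,86)
16 end 7.5 49.4  |  (8,11) (14,24) (15,38) (13,51) (7,64) (-2,75) (-14,82) (-27,86)
```

```bash
python3 -c "
from k import *
gen(np.array([34.5,-36.6]),[15]*8)"
```

```text
15 end 14.5 47.4  |  (8,10) (13,22) (15,35) (14,48) (10,60) (2,71) (-8,79) (-20,84)
```

```bash
python3 -m creep '[{"grip":25,"dx":8,"dy":10,"dz":0,"ax":0,"ay":0,"az":0},{"grip":25,"dx":13,"dy":22,"dz":0,"ax":0,"ay":0,"az":0},{"grip":25,"dx":15,"dy":35,"dz":0,"ax":0,"ay":0,"az":0},{"grip":25,"dx":14,"dy":48,"dz":0,"ax":0,"ay":0,"az":0},{"grip":25,"dx":10,"dy":60,"dz":0,"ax":0,"ay":0,"az":0},{"grip":25,"dx":2,"dy":71,"dz":0,"ax":0,"ay":0,"az":0},{"grip":25,"dx":-8,"dy":79,"dz":0,"ax":0,"ay":0,"az":0},{"grip":25,"dx":-20,"dy":84,"dz":0,"ax":0,"ay":0,"az":0}]'; python3 - <<'E'
from k import *
look(14.5,47.4,*[[a]*8 for a in(13,14,15,16,17)])
E
```

```text
t: 7.17
tool_pos: [539.4, 60.3, 140.5]
tcp_rot: [0.002, 0.641, 0.767, 0.001]
ft_force: [0.2, -2.2, 7.8]
finger_gap: 31.3
grip_force: 30.0
t 7.17 wheel 126.1 (2.29) alt 32.6 (0.97) F [-4.  0.  7.] crank 75 r 50.3 grip 31.2
  since 5.73: d=76.0(+360k) rate [0.92, 5.31] rad/s
  since 6.45: d=82.9(+360k) rate [2.02, 10.79] rad/s
13 end -49.5 2.4  |  (-11,2) (-22,2) (-33,-1) (-43,-6) (-52,-14) (-58,-23) (-63,-34) (-64,-45)
14 end -49.5 -4.6  |  (-12,3) (-24,2) (-36,-2) (-46,-9) (-54,-17) (-61,-28) (-64,-40) (-64,-52)
15 end -48.5 -11.6  |  (-13,3) (-26,1) (-38,-3) (-49,-11) (-57,-21) (-62,-33) (-64,-46) (-63,-59)
16 end -46.5 -17.6  |  (-14,3) (-27,1) (-40,-5) (-51,-13) (-59,-25) (-64,-38) (-64,-52) (-61,-65)
17 end -43.5 -24.6  |  (-14,3) (-29,0) (-42,-6) (-53,-16) (-61,-29) (-64,-43) (-63,-58) (-58,-72)
```

```bash
python3 -m creep '[{"grip":25,"dx":-14,"dy":3,"dz":0,"ax":0,"ay":0,"az":0},{"grip":25,"dx":-27,"dy":1,"dz":0,"ax":0,"ay":0,"az":0},{"grip":25,"dx":-40,"dy":-5,"dz":0,"ax":0,"ay":0,"az":0},{"grip":25,"dx":-51,"dy":-13,"dz":0,"ax":0,"ay":0,"az":0},{"grip":25,"dx":-59,"dy":-25,"dz":0,"ax":0,"ay":0,"az":0},{"grip":25,"dx":-64,"dy":-38,"dz":0,"ax":0,"ay":0,"az":0},{"grip":25,"dx":-64,"dy":-52,"dz":0,"ax":0,"ay":0,"az":0},{"grip":25,"dx":-61,"dy":-65,"dz":0,"ax":0,"ay":0,"az":0}]'; python3 - <<'E'
from k import *
look(-46.5,-17.6,*[[a]*8 for a in(15,16,17)])
E
```

```text
t: 7.88
tool_pos: [477.0, -5.4, 140.5]
tcp_rot: [0.001, 0.641, 0.767, 0.0]
ft_force: [-0.7, 0.3, 6.7]
finger_gap: 31.3
grip_force: 30.0
t 7.88 wheel 169.5 (1.50) alt 345.1 (1.41) F [-1. -4.  8.] crank -156 r 49.8 grip 31.5
  since 6.45: d=126.2(+360k) rate [1.54, 5.92] rad/s
  since 7.17: d=43.3(+360k) rate [1.06, 9.82] rad/s
15 end 38.5 -31.6  |  (6,-12) (15,-21) (26,-28) (38,-32) (51,-32) (64,-29) (76,-23) (85,-14)
16 end 42.5 -25.6  |  (6,-12) (16,-22) (28,-29) (42,-32) (56,-32) (69,-27) (80,-19) (89,-8)
17 end 45.5 -19.6  |  (7,-13) (18,-23) (31,-30) (45,-32) (60,-31) (74,-24) (85,-15) (92,-2)
```

```bash
python3 - <<'E'
s=open("k.py").read()
s=s.replace("def wheel(p,rowmax=238):","def wheel(p,rowmax=238,exp=None):").replace("    i=s.argmax();s2","    if exp is not None: s=np.where(np.abs((th-PSI-exp+180)%360-180)<30,s,-9)\n    i=s.argmax();s2")
s=s.replace("def look(x,y,*ss):","def look(x,y,*ss,w0=2.05):").replace('    w=wheel(p);','').replace("    tt=t[","    tt=t[",1)
s=s.replace('    L=json','    tp=t["tool_pos"][:2]-C\n    L=json',1).replace('tp=t["tool_pos"][:2]-C\n    tp','tp').replace("    L.append","    e=L[-1][1]+np.degrees(w0*(tt-L[-1][0]));w=wheel(p,238,e)\n    L.append")
open("k.py","w").write(s)
from k import *
L=[[5.02,261.5],[5.73,320.3],[6.45,43.2],[7.17,126.1]]
p=pickle.load(open("l7.93.pkl","rb")) if __import__("os").path.exists("l7.93.pkl") else None
if p is None:
    import glob;f=sorted(glob.glob("l*.pkl"),key=lambda x:float(x[1:-4]))[-1];print(f);p=pickle.load(open(f,"rb"))
w=wheel(p,238,209);print(w);save(p,"w3")
L.append([7.883,w[0]]);json.dump(L,open("log.json","w"))
E
grep -n "tp=" k.py
```

```text
35:tp=t["tool_pos"][:2]-CTraceback (most recent call last):
  File "<stdin>", line 6, in <module>
  File "k.py", line 36
    L=json.load(open("log.json")) if __import__("os").path.exists("log.json") else []
IndentationError: unexpected indent
```

```bash
sed -i 's/^tp=t/    tp=t/' k.py; python3 - <<'E'
from k import *
L=[[5.02,261.5],[5.73,320.3],[6.45,43.2],[7.17,126.1]]
import glob;f=sorted(glob.glob("l*.pkl"),key=lambda x:float(x[1:-4]))[-1];print(f);p=pickle.load(open(f,"rb"))
w=wheel(p,238,209);print(w);save(p,"w3")
L.append([7.883,w[0]]);json.dump(L,open("log.json","w"))
E
```

```text
l7.93.pkl
(np.float64(207.7150501044313), np.float64(1.0953365302466507), np.float64(184.1), np.float64(0.23695985979955725))
```

View pics/w3.png

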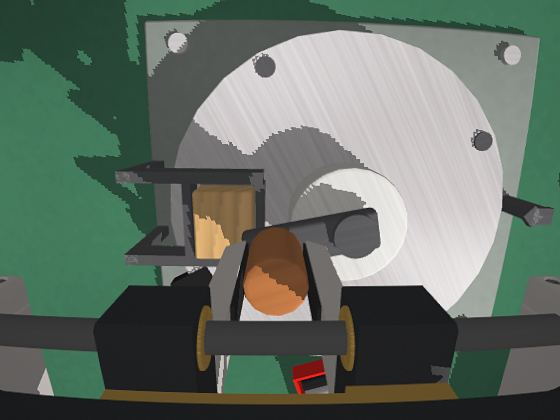

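```bash
python3 - <<'E'
from k import *
pos=np.array([-46.5,-17.6])
gen(pos,[15]*8);gen(np.array([38.5,-31.6]),[15]*8);gen(np.array([8.5,49.4]),[15]*8)
E
```

```text
15 end 38.5 -31.6  |  (6,-12) (15,-21) (26,-28) (38,-32) (51,-32) (64,-29) (76,-23) (85,-14)
15 end 8.5 49.4  |  (7,11) (11,23) (11,36) (8,49) (2,61) (-7,70) (-18,77) (-30,81)
15 end -46.5 -17.6  |  (-13,0) (-26,-2) (-37,-9) (-47,-17) (-54,-28) (-58,-41) (-58,-54) (-55,-67)
```

```bash
python3 -m creep '[{"grip":25,"dx":6,"dy":-12,"dz":0,"ax":0,"ay":0,"az":0},{"grip":25,"dx":15,"dy":-21,"dz":0,"ax":0,"ay":0,"az":0},{"grip":25,"dx":26,"dy":-28,"dz":0,"ax":0,"ay":0,"az":0},{"grip":25,"dx":38,"dy":-32,"dz":0,"ax":0,"ay":0,"az":0},{"grip":25,"dx":51,"dy":-32,"dz":0,"ax":0,"ay":0,"az":0},{"grip":25,"dx":64,"dy":-29,"dz":0,"ax":0,"ay":0,"az":0},{"grip":25,"dx":76,"dy":-23,"dz":0,"ax":0,"ay":0,"az":0},{"grip":25,"dx":85,"dy":-14,"dz":0,"ax":0,"ay":0,"az":0}]' | grep -E "^t:|force"
python3 -m creep '[{"grip":25,"dx":7,"dy":11,"dz":0,"ax":0,"ay":0,"az":0},{"grip":25,"dx":11,"dy":23,"dz":0,"ax":0,"ay":0,"az":0},{"grip":25,"dx":11,"dy":36,"dz":0,"ax":0,"ay":0,"az":0},{"grip":25,"dx":8,"dy":49,"dz":0,"ax":0,"ay":0,"az":0},{"grip":25,"dx":2,"dy":61,"dz":0,"ax":0,"ay":0,"az":0},{"grip":25,"dx":-7,"dy":70,"dz":0,"ax":0,"ay":0,"az":0},{"grip":25,"dx":-18,"dy":77,"dz":0,"ax":0,"ay":0,"az":0},{"grip":25,"dx":-30,"dy":81,"dz":0,"ax":0,"ay":0,"az":0}]' | grep -E "^t:|force"
python3 - <<'E'
from k import *
look(8.5,49.4,*[[a]*8 for a in(14,15,16,17)])
E
```

```text
t: 8.6
ft_force: [-5.4, 2.2, 9.5]
grip_force: 30.0
t: 9.27
ft_force: [0.3, -3.8, 7.6]
grip_force: 30.0
t 9.27 wheel 10.1 (1.11) alt 344.6 (0.30) F [-3. -1.  8.] crank 82 r 50.4 grip 31.4
  since 7.17: d=244.0(+360k) rate [2.03, 5.03] rad/s
  since 7.88: d=162.4(+360k) rate [2.05, 6.59] rad/s
14 end -48.5 -10.6  |  (-12,0) (-24,-2) (-35,-7) (-45,-15) (-52,-25) (-57,-36) (-58,-48) (-57,-60)
15 end -46.5 -17.6  |  (-13,0) (-26,-2) (-37,-9) (-47,-17) (-54,-28) (-58,-41) (-58,-54) (-55,-67)
16 end -44.5 -23.6  |  (-14,0) (-27,-3) (-39,-10) (-49,-20) (-56,-32) (-58,-46) (-57,-60) (-53,-73)
17 end -40.5 -29.6  |  (-15,0) (-29,-4) (-41,-12) (-51,-23) (-57,-37) (-58,-51) (-56,-66) (-49,-79)
```

```bash
python3 -m creep '[{"grip":25,"dx":-13,"dy":0,"dz":0,"ax":0,"ay":0,"az":0},{"grip":25,"dx":-26,"dy":-2,"dz":0,"ax":0,"ay":0,"az":0},{"grip":25,"dx":-37,"dy":-9,"dz":0,"ax":0,"ay":0,"az":0},{"grip":25,"dx":-47,"dy":-17,"dz":0,"ax":0,"ay":0,"az":0},{"grip":25,"dx":-54,"dy":-28,"dz":0,"ax":0,"ay":0,"az":0},{"grip":25,"dx":-58,"dy":-41,"dz":0,"ax":0,"ay":0,"az":0},{"grip":25,"dx":-58,"dy":-54,"dz":0,"ax":0,"ay":0,"az":0},{"grip":25,"dx":-55,"dy":-67,"dz":0,"ax":0,"ay":0,"az":0}]' | grep -E "^t:|force"
python3 -m creep '[{"grip":25,"dx":6,"dy":-12,"dz":0,"ax":0,"ay":0,"az":0},{"grip":25,"dx":15,"dy":-21,"dz":0,"ax":0,"ay":0,"az":0},{"grip":25,"dx":26,"dy":-28,"dz":0,"ax":0,"ay":0,"az":0},{"grip":25,"dx":38,"dy":-32,"dz":0,"ax":0,"ay":0,"az":0},{"grip":25,"dx":51,"dy":-32,"dz":0,"ax":0,"ay":0,"az":0},{"grip":25,"dx":64,"dy":-29,"dz":0,"ax":0,"ay":0,"az":0},{"grip":25,"dx":76,"dy":-23,"dz":0,"ax":0,"ay":0,"az":0},{"grip":25,"dx":85,"dy":-14,"dz":0,"ax":0,"ay":0,"az":0}]' | grep -E "^t:|force"
python3 -m creep '[{"grip":25,"dx":7,"dy":11,"dz":0,"ax":0,"ay":0,"az":0},{"grip":25,"dx":11,"dy":23,"dz":0,"ax":0,"ay":0,"az":0},{"grip":25,"dx":11,"dy":36,"dz":0,"ax":0,"ay":0,"az":0},{"grip":25,"dx":8,"dy":49,"dz":0,"ax":0,"ay":0,"az":0},{"grip":25,"dx":2,"dy":61,"dz":0,"ax":0,"ay":0,"az":0},{"grip":25,"dx":-7,"dy":70,"dz":0,"ax":0,"ay":0,"az":0},{"grip":25,"dx":-18,"dy":77,"dz":0,"ax":0,"ay":0,"az":0},{"grip":25,"dx":-30,"dy":81,"dz":0,"ax":0,"ay":0,"az":0}]' | grep -E "^t:|force"
python3 - <<'E'
from k import *
look(8.5,49.4,[15]*8)
E
```

```text
t: 9.98
ft_force: [-1.2, 0.9, 7.1]
grip_force: 30.0
t: 10.65
ft_force: [-4.1, 3.2, 9.6]
grip_force: 30.0
t: 11.32
ft_force: [-0.1, -3.9, 7.0]
grip_force: 30.0
t 11.32 wheel 245.8 (1.45) alt 278.6 (0.00) F [-3. -1.  8.] crank 82 r 50.4 grip 31.5
  since 7.88: d=38.1(+360k) rate [0.19, 2.02] rad/s
  since 9.27: d=235.7(+360k) rate [2.01, 5.07] rad/s
15 end -46.5 -17.6  |  (-13,0) (-26,-2) (-37,-9) (-47,-17) (-54,-28) (-58,-41) (-58,-54) (-55,-67)
```

```bash
python3 -m creep '[{"grip":25,"dx":-13,"dy":0,"dz":0,"ax":0,"ay":0,"az":0},{"grip":25,"dx":-26,"dy":-2,"dz":0,"ax":0,"ay":0,"az":0},{"grip":25,"dx":-37,"dy":-9,"dz":0,"ax":0,"ay":0,"az":0},{"grip":25,"dx":-47,"dy":-17,"dz":0,"ax":0,"ay":0,"az":0},{"grip":25,"dx":-54,"dy":-28,"dz":0,"ax":0,"ay":0,"az":0},{"grip":25,"dx":-58,"dy":-41,"dz":0,"ax":0,"ay":0,"az":0},{"grip":25,"dx":-58,"dy":-54,"dz":0,"ax":0,"ay":0,"az":0},{"grip":25,"dx":-55,"dy":-67,"dz":0,"ax":0,"ay":0,"az":0}]' | grep -E "^t:|force"
python3 -m creep '[{"grip":25,"dx":6,"dy":-12,"dz":0,"ax":0,"ay":0,"az":0},{"grip":25,"dx":15,"dy":-21,"dz":0,"ax":0,"ay":0,"az":0},{"grip":25,"dx":26,"dy":-28,"dz":0,"ax":0,"ay":0,"az":0},{"grip":25,"dx":38,"dy":-32,"dz":0,"ax":0,"ay":0,"az":0},{"grip":25,"dx":51,"dy":-32,"dz":0,"ax":0,"ay":0,"az":0},{"grip":25,"dx":64,"dy":-29,"dz":0,"ax":0,"ay":0,"az":0},{"grip":25,"dx":76,"dy":-23,"dz":0,"ax":0,"ay":0,"az":0},{"grip":25,"dx":85,"dy":-14,"dz":0,"ax":0,"ay":0,"az":0}]' | grep -E "^t:|force"
python3 -m creep '[{"grip":25,"dx":7,"dy":11,"dz":0,"ax":0,"ay":0,"az":0},{"grip":25,"dx":11,"dy":23,"dz":0,"ax":0,"ay":0,"az":0},{"grip":25,"dx":11,"dy":36,"dz":0,"ax":0,"ay":0,"az":0},{"grip":25,"dx":8,"dy":49,"dz":0,"ax":0,"ay":0,"az":0},{"grip":25,"dx":2,"dy":61,"dz":0,"ax":0,"ay":0,"az":0},{"grip":25,"dx":-7,"dy":70,"dz":0,"ax":0,"ay":0,"az":0},{"grip":25,"dx":-18,"dy":77,"dz":0,"ax":0,"ay":0,"az":0},{"grip":25,"dx":-30,"dy":81,"dz":0,"ax":0,"ay":0,"az":0}]' | grep -E "^t:|force"
python3 -m creep '[{"grip":25,"dx":-13,"dy":0,"dz":0,"ax":0,"ay":0,"az":0},{"grip":25,"dx":-26,"dy":-2,"dz":0,"ax":0,"ay":0,"az":0},{"grip":25,"dx":-37,"dy":-9,"dz":0,"ax":0,"ay":0,"az":0},{"grip":25,"dx":-47,"dy":-17,"dz":0,"ax":0,"ay":0,"az":0},{"grip":25,"dx":-54,"dy":-28,"dz":0,"ax":0,"ay":0,"az":0},{"grip":25,"dx":-58,"dy":-41,"dz":0,"ax":0,"ay":0,"az":0},{"grip":25,"dx":-58,"dy":-54,"dz":0,"ax":0,"ay":0,"az":0},{"grip":25,"dx":-55,"dy":-67,"dz":0,"ax":0,"ay":0,"az":0}]' | grep -E "^t:|force"
python3 -m creep '[{"grip":25,"dx":6,"dy":-12,"dz":0,"ax":0,"ay":0,"az":0},{"grip":25,"dx":15,"dy":-21,"dz":0,"ax":0,"ay":0,"az":0},{"grip":25,"dx":26,"dy":-28,"dz":0,"ax":0,"ay":0,"az":0},{"grip":25,"dx":38,"dy":-32,"dz":0,"ax":0,"ay":0,"az":0},{"grip":25,"dx":51,"dy":-32,"dz":0,"ax":0,"ay":0,"az":0},{"grip":25,"dx":64,"dy":-29,"dz":0,"ax":0,"ay":0,"az":0},{"grip":25,"dx":76,"dy":-23,"dz":0,"ax":0,"ay":0,"az":0},{"grip":25,"dx":85,"dy":-14,"dz":0,"ax":0,"ay":0,"az":0}]' | grep -E "^t:|force"
python3 - <<'E'
from k import *
look(38.5,-31.6,[15]*8,w0=2.02)
E
```

```text
t: 12.03
ft_force: [0.1, 2.0, 6.3]
grip_force: 30.0
t: 12.7
ft_force: [-4.3, 2.1, 9.6]
grip_force: 30.0
t: 13.37
ft_force: [0.0, -3.5, 8.2]
grip_force: 30.0
t: 14.03
ft_force: [-0.5, 0.5, 5.5]
grip_force: 30.0
t: 14.7
ft_force: [-4.6, 3.4, 9.9]
grip_force: 30.0
t 14.70 wheel 281.8 (1.31) alt 258.6 (0.92) F [-1.  4.  7.] crank -35 r 49.9 grip 31.5
  since 9.27: d=271.7(+360k) rate [0.87, 2.03] rad/s
  since 11.32: d=36.0(+360k) rate [0.19, 2.04] rad/s
15 end 8.5 49.4  |  (7,11) (11,23) (11,36) (8,49) (2,61) (-7,70) (-18,77) (-30,81)
```

```bash
Z='x'; python3 -m creep '[{"grip":25,"dx":0,"dy":0,"dz":0,"ax":0,"ay":0,"az":0},{"grip":25,"dx":0,"dy":0,"dz":0,"ax":0,"ay":0,"az":0},{"grip":25,"dx":0,"dy":0,"dz":0,"ax":0,"ay":0,"az":0},{"grip":25,"dx":0,"dy":0,"dz":0,"ax":0,"ay":0,"az":0},{"grip":25,"dx":0,"dy":0,"dz":0,"ax":0,"ay":0,"az":0},{"grip":25,"dx":0,"dy":0,"dz":0,"ax":0,"ay":0,"az":0},{"grip":25,"dx":0,"dy":0,"dz":0,"ax":0,"ay":0,"az":0},{"grip":25,"dx":0,"dy":0,"dz":0,"ax":0,"ay":0,"az":0}]' | grep -E "^t:|pos"
python3 - <<'E'
from k import *
look(38.5,-31.6,w0=1)
E
python3 -m creep '[{"grip":25,"dx":0,"dy":0,"dz":0,"ax":0,"ay":0,"az":0},{"grip":25,"dx":0,"dy":0,"dz":0,"ax":0,"ay":0,"az":0},{"grip":25,"dx":0,"dy":0,"dz":0,"ax":0,"ay":0,"az":0},{"grip":25,"dx":0,"dy":0,"dz":0,"ax":0,"ay":0,"az":0},{"grip":25,"dx":0,"dy":0,"dz":0,"ax":0,"ay":0,"az":0},{"grip":25,"dx":0,"dy":0,"dz":0,"ax":0,"ay":0,"az":0},{"grip":25,"dx":0,"dy":0,"dz":0,"ax":0,"ay":0,"az":0},{"grip":25,"dx":0,"dy":0,"dz":0,"ax":0,"ay":0,"az":0}]' | grep -E "^t:|pos"
python3 - <<'E'
from k import *
look(38.5,-31.6,w0=.2)
E
```

```text
t: 15.42
tool_pos: [563.0, -18.3, 140.5]
t 15.42 wheel 333.5 (1.91) alt 296.1 (0.34) F [-2.  1.  8.] crank -38 r 49.9 grip 31.6
  since 11.32: d=87.8(+360k) rate [0.37, 1.91] rad/s
  since 14.70: d=51.7(+360k) rate [1.26, 10.03] rad/s
t: 16.13
tool_pos: [562.9, -18.5, 140.5]
t 16.13 wheel 340.4 (2.63) alt 5.1 (1.20) F [-2.  1.  7.] crank -38 r 49.9 grip 31.7
  since 14.70: d=58.6(+360k) rate [0.71, 5.1] rad/s
  since 15.42: d=6.8(+360k) rate [0.17, 8.93] rad/s
```

```bash
python3 -m creep '[{"grip":25,"dx":7,"dy":11,"dz":0,"ax":0,"ay":0,"az":0},{"grip":25,"dx":11,"dy":23,"dz":0,"ax":0,"ay":0,"az":0},{"grip":25,"dx":11,"dy":36,"dz":0,"ax":0,"ay":0,"az":0},{"grip":25,"dx":8,"dy":49,"dz":0,"ax":0,"ay":0,"az":0},{"grip":25,"dx":8,"dy":49,"dz":0,"ax":0,"ay":0,"az":0},{"grip":25,"dx":8,"dy":49,"dz":0,"ax":0,"ay":0,"az":0},{"grip":25,"dx":8,"dy":49,"dz":0,"ax":0,"ay":0,"az":0},{"grip":25,"dx":8,"dy":49,"dz":0,"ax":0,"ay":0,"az":0}]' | grep -E "^t:|pos"
python3 -m creep '[{"grip":25,"dx":0,"dy":0,"dz":0,"ax":0,"ay":0,"az":0},{"grip":25,"dx":0,"dy":0,"dz":0,"ax":0,"ay":0,"az":0},{"grip":25,"dx":0,"dy":0,"dz":0,"ax":0,"ay":0,"az":0},{"grip":25,"dx":0,"dy":0,"dz":0,"ax":0,"ay":0,"az":0}]' | grep -E "^t:|pos"
python3 - <<'E'
from k import *
look(46.5,17.4,[15]*4,[12]*4,[9]*4,[18]*3,[15]*3,w0=.2)
E
```

```text
t: 16.85
tool_pos: [570.7, 30.0, 140.5]
t: 17.18
tool_pos: [570.8, 29.8, 140.5]
t 17.18 wheel 351.5 (1.72) alt 12.1 (0.88) F [-2.  0.  7.] crank 20 r 50.2 grip 31.3
  since 15.42: d=17.9(+360k) rate [0.18, 3.73] rad/s
  since 16.13: d=11.1(+360k) rate [0.18, 6.17] rad/s
15 end 8.5 49.4  |  (-6,12) (-15,21) (-26,28) (-38,32)
12 end 18.5 46.4  |  (-4,9) (-11,18) (-19,24) (-28,29)
9 end 27.5 41.4  |  (-3,7) (-7,14) (-13,19) (-19,24)
18 end 13.5 48.4  |  (-7,14) (-19,24) (-33,31)
15 end 20.5 45.4  |  (-6,12) (-15,21) (-26,28)
```

```bash
python3 - <<'E'
from k import *
import glob
f=sorted(glob.glob("l*.pkl"),key=lambda x:float(x[1:-4]))[-1];p=pickle.load(open(f,"rb"))
q=proj(p,[C[0]+148*np.cos(.1),C[1]+148*np.sin(.1),57])[0].astype(int);x0=min(max(q[0]-90,0),440);y0=max(q[1]-75,0);print(f,x0,y0)
print(proj(p,[[C[0]+r*np.cos(np.radians(PSI+a)),C[1]+r*np.sin(np.radians(PSI+a)),z] for r,a,z in((150,0,57),(146,-8,60),(118,82,62),(118,172,62),(118,262,62))])-[x0,y0])
cv2.imwrite("pics/w4c.png",cv2.resize(p["color"][y0:y0+150,x0:x0+200,::-1],None,fx=4,fy=4,interpolation=cv2.INTER_CUBIC))
E
```

```text
l17.23.pkl 307 173
[[  94.73337781   64.02380738]
 [  86.54512394   89.16363334]
 [ -77.06173212  -96.86355909]
 [-243.65633202   41.02667234]
 [-108.54757365  189.16765689]]
```

View pics/w4c.png

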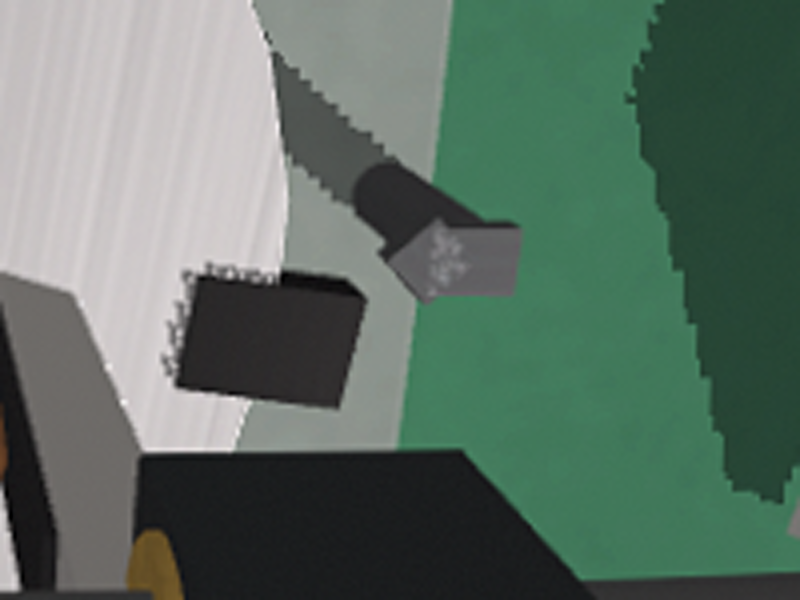

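```bash
python3 - <<'E'
from k import *
p=pickle.load(open("l17.23.pkl","rb"))
def A(u,v,z):
    d=atz(p,(307+u/4-.375,173+v/4-.375),z)[:2]-C;return np.round([np.hypot(*d),np.degrees(np.arctan2(d[1],d[0]))],2)
for z in(57,60,63): print(z,A(352,353,z),A(188,332,z),"ptr",A(385,258,z), "corners",A(365,299,z),A(338,408,z))
E
```

```text
57 [147.97   1.45] [113.63   1.24] ptr [150.94   9.37] corners [148.13   6.  ] [148.67  -3.3 ]
60 [146.6    1.87] [112.68   1.79] ptr [149.68   9.76] corners [146.84   6.41] [147.2   -2.86]
63 [145.24   2.31] [111.74   2.36] ptr [148.43  10.16] corners [145.57   6.83] [145.74  -2.41]
```

```bash
python3 -c "
from k import *
gen(np.array([46.5,17.4]),[15.6]*3)"
```

```text
15.6 end 19.5 46.4  |  (-6,12) (-16,22) (-27,29)
```

```bash
python3 -m creep '[{"grip":25,"dx":-6,"dy":12,"dz":0,"ax":0,"ay":0,"az":0},{"grip":25,"dx":-16,"dy":22,"dz":0,"ax":0,"ay":0,"az":0},{"grip":25,"dx":-27,"dy":29,"dz":0,"ax":0,"ay":0,"az":0},{"grip":25,"dx":-27,"dy":29,"dz":0,"ax":0,"ay":0,"az":0},{"grip":25,"dx":-27,"dy":29,"dz":0,"ax":0,"ay":0,"az":0},{"grip":25,"dx":-27,"dy":29,"dz":0,"ax":0,"ay":0,"az":0},{"grip":25,"dx":-27,"dy":29,"dz":0,"ax":0,"ay":0,"az":0},{"grip":25,"dx":-27,"dy":29,"dz":0,"ax":0,"ay":0,"az":0}]' | grep -E "^t:|pos"
python3 -m creep '[{"grip":25,"dx":0,"dy":0,"dz":0,"ax":0,"ay":0,"az":0},{"grip":25,"dx":0,"dy":0,"dz":0,"ax":0,"ay":0,"az":0},{"grip":25,"dx":0,"dy":0,"dz":0,"ax":0,"ay":0,"az":0}]' | grep -E "^t:|pos"
python3 - <<'E'
from k import *
look(19.5,46.4,[15]*2,[10]*2,w0=.15)
import glob
f=sorted(glob.glob("l*.pkl"),key=lambda x:float(x[1:-4]))[-1];p=pickle.load(open(f,"rb"))
q=proj(p,[C[0]+148*np.cos(.15),C[1]+148*np.sin(.15),57])[0].astype(int);x0=min(max(q[0]-90,0),360);y0=max(q[1]-75,0);print(f,x0,y0)
cv2.imwrite("pics/w5c.png",cv2.resize(p["color"][y0:y0+150,x0:x0+200,::-1],None,fx=4,fy=4,interpolation=cv2.INTER_CUBIC))
E
```

```text
t: 17.9
tool_pos: [544.2, 58.4, 140.5]
t: 18.15
tool_pos: [544.2, 58.4, 140.5]
t 18.15 wheel 345.0 (0.74) alt 9.6 (0.73) F [-1. -1.  7.] crank 66 r 50.3 grip 31.5
  since 16.13: d=4.6(+360k) rate [0.04, 3.16] rad/s
  since 17.18: d=353.5(+360k) rate [6.38, 12.88] rad/s
15 end -6.5 49.4  |  (-13,3) (-26,3)
10 end 2.5 50.4  |  (-8,2) (-17,4)
l18.20.pkl 329 201
```

View pics/w5c.png

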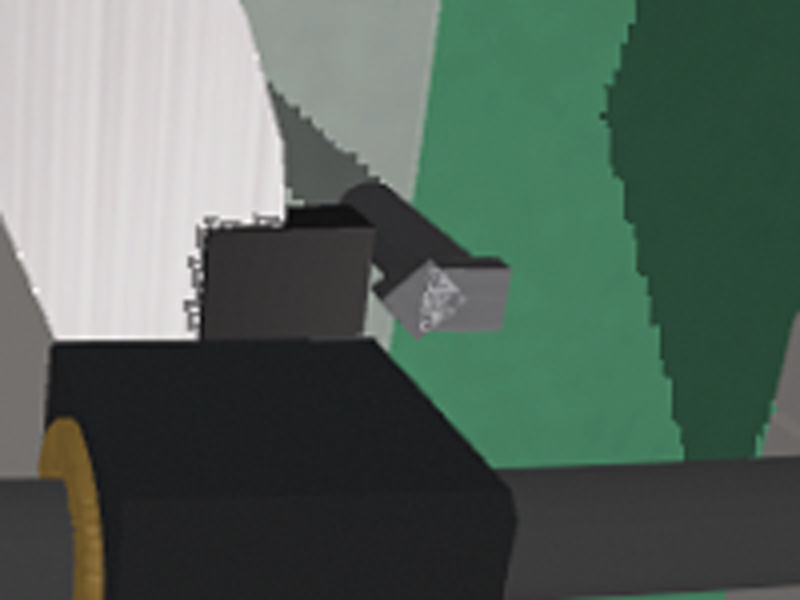

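```bash
python3 - <<'E'
from k import *
p=pickle.load(open("l18.20.pkl","rb"))
def A(u,v,z):
    d=atz(p,(329+u/4-.375,201+v/4-.375),z)[:2]-C;return np.round([np.hypot(*d),np.degrees(np.arctan2(d[1],d[0]))],2)
print("corner",A(375,228,61),"-4.6","lower edge visible",A(365,339,61),"ptr",A(375,290,59.5))
E
```

```text
corner [147.01  15.85] -4.6 lower edge visible [147.7    6.27] ptr [148.79  10.26]
```

```bash
python3 -m creep '[{"grip":70,"dx":0,"dy":0,"dz":0,"ax":0,"ay":0,"az":0},{"grip":70,"dx":0,"dy":0,"dz":0,"ax":0,"ay":0,"az":0},{"grip":70,"dx":0,"dy":0,"dz":0,"ax":0,"ay":0,"az":0},{"grip":70,"dx":0,"dy":0,"dz":0,"ax":0,"ay":0,"az":0},{"grip":70,"dx":0,"dy":0,"dz":40,"ax":0,"ay":0,"az":0},{"grip":70,"dx":0,"dy":0,"dz":80,"ax":0,"ay":0,"az":0},{"grip":70,"dx":0,"dy":-30,"dz":100,"ax":0,"ay":0,"az":0},{"grip":70,"dx":0,"dy":-50,"dz":100,"ax":0,"ay":0,"az":0}]'
python3 -m creep '[{"grip":70,"dx":0,"dy":-40,"dz":0,"ax":0,"ay":0,"az":0},{"grip":70,"dx":0,"dy":-40,"dz":0,"ax":0,"ay":0,"az":0},{"grip":70,"dx":0,"dy":-40,"dz":0,"ax":0,"ay":0,"az":0},{"grip":70,"dx":0,"dy":-40,"dz":0,"ax":0,"ay":0,"az":0}]'
python3 - <<'E'
from k import *
import k
p=bot.read_camera("wrist");pickle.dump(p,open("w6.pkl","wb"));save(p,"w6")
print(wheel(p,238,0),bot.sense()["t"])
img=p["color"];q=proj(p,[C[0]+148*np.cos(.16),C[1]+148*np.sin(.16),57])[0];print(q)
E
sed 's/w1.pkl/w6.pkl/' fit.py | grep -v '^for n\|^C=\|degrees(np.arctan2(\*(C\|imwrite' > fit2.py; python3 fit2.py | head -1
```

```text
t: 18.87
tool_pos: [545.6, 8.2, 245.0]
tcp_rot: [0.005, 0.641, 0.768, 0.003]
ft_force: [0.4, -0.8, 0.1]
finger_gap: 70.1
grip_force: 0.0
t: 19.2
tool_pos: [543.0, -31.0, 237.9]
tcp_rot: [-0.001, 0.641, 0.767, -0.0]
ft_force: [-1.0, 0.7, 0.0]
finger_gap: 69.5
grip_force: 0.0
(np.float64(2.1951630828234947), np.float64(3.74244720388261), np.float64(335.6), np.float64(0.24038279997490278)) 19.25
[406.36150183 157.73032818]
centre [523.5  12.6 129.1] 90 0.126144707487029
```

View pics/w6.png

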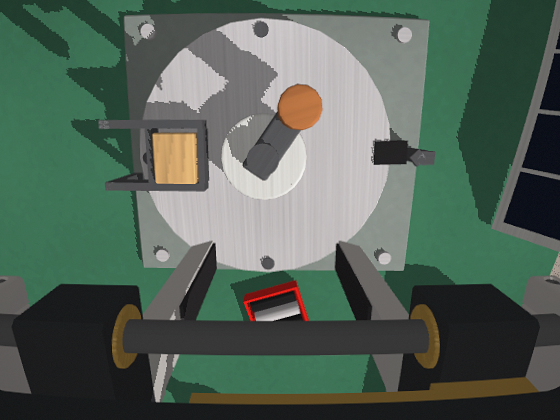

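```bash
python3 - <<'E'
from k import *
p=pickle.load(open("w6.pkl","rb"));m=(p["color"].max(2)<90).astype(np.uint8)
def cen(u,v,w,h,th=90):
    s=p["color"][v-h:v+h+1,u-w:u+w+1].max(2)<th;y,x=np.nonzero(s);return np.array([u-w+x.mean(),v-h+y.mean()]),s.sum()
a=lambda q,z:(lambda d:(round(float(np.hypot(*d)),1),round(float(np.degrees(np.arctan2(d[1],d[0]))),2)))(atz(p,q,z)[:2]-np.array([523.5,12.5]))
for n,u,v,off,w in(("b90",261,30,90,10),("b270",267,263,270,10)):
    q,s=cen(u,v,w,10,115);r=a(q,63);print(n,q,s,r,"tongue->",(r[1]-off+180)%360-180)
# tongue upper/lower edges per radius
for z in(61,):
  for r in(118,124,130,136,142):
    th=np.radians(np.arange(-5,25,.1));X=np.c_[523.5+r*np.cos(th),12.5+r*np.sin(th),np.full(len(th),z)];qq=proj(p,X).astype(np.float32)
    v=cv2.remap(p["color"],qq[:,:1],qq[:,1:],1).max(-1).ravel();k=np.nonzero(v<60)[0];d=np.degrees(th[k]);print(r,d.min().round(1),d.max().round(1),((d.min()+d.max())/2).round(2))
img=p["color"].max(2)
print(img[140:174:1,404:440:2])
E
```

```text
b90 [260.50549451  28.72527473] 182 (119.0, 101.62) tongue-> 11.620000000000005
b270 [267.35897436 264.32692308] 156 (119.8, -78.71) tongue-> 11.29000000000002
118 5.9 17.0 11.45
124 6.3 16.9 11.6
130 6.5 17.0 11.75
136 6.7 16.8 11.75
142 6.9 16.3 11.6
[[ 90 109 132 144 143 140 141 148 117 118 117 118 117 117 117 118 118 117]
 [ 32  28 128 143 144 141 141 149 116 117 117 118 117 117 117 117 117 118]
 [ 36  30 137 145 144 141 141 143 117 118 118 118 117 118 117 117 117 116]
 [ 36  33 136 144 143 141 140 146 117 117 117 117 117 117 116 118 117 118]
 [ 37  33 120 145 141 140 141 146 117 118 117 118 118 117 117 118 117 117]
 [ 36  34 115 139 141 141 140 137 117 117 118 117 117 118 118 117 117 118]
 [ 37  34  80  72 146 144 144 126 116 117 118 118 118 117 117 117 118 117]
 [ 36  35  73  68 140 141 145 129 118 121 121 117 118 117 117 117 116 117]
 [ 36  35  42  40  52  80 114 129 118 123 121 119 118 118 118 117 117 117]
 [ 36  37  44  44  41  39  34  55  57 101 106 121 119 119 118 118 117 117]
 [ 38  37  44  43  44  42  42  89  67  45  46  62 114 122 122 120 117 118]
 [ 37  38  42  44  43 
[... 1003 characters left out ...]
 97  96  94 113 117 118]
 [149 147 144 143 145 100  70  96 118 109 108 112 115 117 114 117 118 117]
 [146 146 144 143 143 137  97 115 122 122 122 121 118 119 119 118 117 117]
 [144 146 144 143 143 146 128 122 122 122 121 120 118 119 119 117 118 117]
 [146 146 145 142 144 145 129 120 122 122 121 120 118 121 119 117 118 117]
 [147 145 145 142 146 147 128 120 122 123 120 120 121 120 120 119 118 118]
 [147 146 145 145 145 148 125 120 123 123 122 121 121 121 121 120 117 118]
 [148 149 145 146 147 149 123 121 123 124 123 120 120 121 120 121 117 117]
 [149 149 146 146 147 150 121 122 122 123 124 121 120 121 120 120 118 117]
 [148 148 147 147 145 150 119 121 124 123 124 120 120 121 120 120 119 118]]
```

```bash
python3 - <<'E'
from k import *
p=pickle.load(open("w6.pkl","rb"))
print("knob",atz(p,(300,106.5),161)[:2]-C,"ptr",[np.degrees(np.arctan2(*((atz(p,(409.5,157.3),z)[:2]-[523.5,12.5])[::-1]))) for z in(57,59.5,61)])
a=p["color"].astype(int);o=(a[...,0]-a[...,2]>60);o[:70]=0;o[140:]=0;o[:,:270]=0;o[:,335:]=0
y,x=np.nonzero(o);print(x.min(),x.max(),y.min(),y.max())
pos=np.array([19.5,46.4])
for i in range(4):
    st=[6,11]+[15]*6 if i==0 else [15]*8
    gen(pos,st)
    a=np.arctan2(pos[1],pos[0])+np.radians(sum(st));pos=pos+np.round(50*np.r_[np.cos(a),np.sin(a)]-pos)
E
```

```text
knob [20.52011627 45.79141751] ptr [np.float64(9.324892247356576), np.float64(9.400485386397053), np.float64(9.446337238872818)]
278 321 85 129
15 end -49.5 5.4  |  (-5,1) (-14,3) (-27,3) (-40,-1) (-51,-8) (-60,-17) (-66,-29) (-69,-41)
15 end 20.5 -45.6  |  (0,-13) (4,-26) (11,-37) (20,-46) (31,-52) (44,-55) (57,-55) (70,-51)
15 end 29.5 40.4  |  (11,7) (20,16) (26,28) (29,41) (29,54) (25,66) (18,77) (9,86)
15 end -49.5 5.4  |  (-11,6) (-24,9) (-37,9) (-50,5) (-61,-1) (-70,-11) (-76,-22) (-79,-35)
```

```bash
python3 -m creep '[{"grip":70,"dx":0,"dy":40,"dz":0,"ax":0,"ay":0,"az":0},{"grip":70,"dx":0,"dy":80,"dz":0,"ax":0,"ay":0,"az":0},{"grip":70,"dx":0,"dy":90,"dz":0,"ax":0,"ay":0,"az":0},{"grip":70,"dx":0,"dy":90,"dz":-30,"ax":0,"ay":0,"az":0},{"grip":70,"dx":0,"dy":90,"dz":-70,"ax":0,"ay":0,"az":0},{"grip":60,"dx":0,"dy":90,"dz":-100,"ax":0,"ay":0,"az":0},{"grip":45,"dx":0,"dy":90,"dz":-100,"ax":0,"ay":0,"az":0},{"grip":25,"dx":0,"dy":90,"dz":-100,"ax":0,"ay":0,"az":0}]'
python3 -m creep '[{"grip":25,"dx":0,"dy":0,"dz":0,"ax":0,"ay":0,"az":0},{"grip":25,"dx":0,"dy":0,"dz":0,"ax":0,"ay":0,"az":0},{"grip":25,"dx":0,"dy":0,"dz":0,"ax":0,"ay":0,"az":0},{"grip":25,"dx":0,"dy":0,"dz":0,"ax":0,"ay":0,"az":0},{"grip":25,"dx":0,"dy":0,"dz":0,"ax":0,"ay":0,"az":0}]'
```

```text
t: 19.92
tool_pos: [541.8, 59.6, 136.8]
tcp_rot: [-0.002, 0.641, 0.768, -0.002]
ft_force: [0.3, -0.1, 1.1]
finger_gap: 53.7
grip_force: 0.0
t: 20.33
tool_pos: [544.7, 58.8, 141.3]
tcp_rot: [0.002, 0.641, 0.767, 0.002]
ft_force: [0.7, 0.5, 6.3]
finger_gap: 31.8
grip_force: 30.0
```

Gripped again; crank one more turn, then look.

```bash
python3 -m creep '[{"grip":25,"dx":-5,"dy":1,"dz":0,"ax":0,"ay":0,"az":0},{"grip":25,"dx":-14,"dy":3,"dz":0,"ax":0,"ay":0,"az":0},{"grip":25,"dx":-27,"dy":3,"dz":0,"ax":0,"ay":0,"az":0},{"grip":25,"dx":-40,"dy":-1,"dz":0,"ax":0,"ay":0,"az":0},{"grip":25,"dx":-51,"dy":-8,"dz":0,"ax":0,"ay":0,"az":0},{"grip":25,"dx":-60,"dy":-17,"dz":0,"ax":0,"ay":0,"az":0},{"grip":25,"dx":-66,"dy":-29,"dz":0,"ax":0,"ay":0,"az":0},{"grip":25,"dx":-69,"dy":-41,"dz":0,"ax":0,"ay":0,"az":0}]' | grep -E "^t:|force"
python3 -m creep '[{"grip":25,"dx":0,"dy":-13,"dz":0,"ax":0,"ay":0,"az":0},{"grip":25,"dx":4,"dy":-26,"dz":0,"ax":0,"ay":0,"az":0},{"grip":25,"dx":11,"dy":-37,"dz":0,"ax":0,"ay":0,"az":0},{"grip":25,"dx":20,"dy":-46,"dz":0,"ax":0,"ay":0,"az":0},{"grip":25,"dx":31,"dy":-52,"dz":0,"ax":0,"ay":0,"az":0},{"grip":25,"dx":44,"dy":-55,"dz":0,"ax":0,"ay":0,"az":0},{"grip":25,"dx":57,"dy":-55,"dz":0,"ax":0,"ay":0,"az":0},{"grip":25,"dx":70,"dy":-51,"dz":0,"ax":0,"ay":0,"az":0}]' | grep -E "^t:|force"
python3 -m creep '[{"grip":25,"dx":11,"dy":7,"dz":0,"ax":0,"ay":0,"az":0},{"grip":25,"dx":20,"dy":16,"dz":0,"ax":0,"ay":0,"az":0},{"grip":25,"dx":26,"dy":28,"dz":0,"ax":0,"ay":0,"az":0},{"grip":25,"dx":29,"dy":41,"dz":0,"ax":0,"ay":0,"az":0},{"grip":25,"dx":29,"dy":54,"dz":0,"ax":0,"ay":0,"az":0},{"grip":25,"dx":25,"dy":66,"dz":0,"ax":0,"ay":0,"az":0},{"grip":25,"dx":18,"dy":77,"dz":0,"ax":0,"ay":0,"az":0},{"grip":25,"dx":9,"dy":86,"dz":0,"ax":0,"ay":0,"az":0}]' | grep -E "^t:|force"
python3 -m creep '[{"grip":25,"dx":-11,"dy":6,"dz":0,"ax":0,"ay":0,"az":0},{"grip":25,"dx":-24,"dy":9,"dz":0,"ax":0,"ay":0,"az":0},{"grip":25,"dx":-37,"dy":9,"dz":0,"ax":0,"ay":0,"az":0},{"grip":25,"dx":-50,"dy":5,"dz":0,"ax":0,"ay":0,"az":0},{"grip":25,"dx":-61,"dy":-1,"dz":0,"ax":0,"ay":0,"az":0},{"grip":25,"dx":-70,"dy":-11,"dz":0,"ax":0,"ay":0,"az":0},{"grip":25,"dx":-76,"dy":-22,"dz":0,"ax":0,"ay":0,"az":0},{"grip":25,"dx":-79,"dy":-35,"dz":0,"ax":0,"ay":0,"az":0}]' | grep -E "^t:|force"
python3 - <<'E'
from k import *
json.dump([[20.33,2.1]],open("log.json","w"))
look(-49.5,5.4,[15]*8,w0=1.38)
E
```

```text
t: 21.0
ft_force: [-1.4, 2.0, 7.1]
grip_force: 30.0
t: 21.67
ft_force: [-4.7, 7.1, 9.7]
grip_force: 30.0
t: 22.33
ft_force: [-1.4, -2.9, 6.3]
grip_force: 30.0
t: 23.0
ft_force: [-1.8, 1.9, 7.2]
grip_force: 30.0
t 23.00 wheel 199.3 (0.97) alt 231.6 (0.06) F [-4. -3. 10.] crank 176 r 50.1 grip 31.5
  since 20.33: d=197.2(+360k) rate [1.29, 3.64] rad/s
15 end 20.5 -45.6  |  (0,-13) (4,-26) (11,-37) (20,-46) (31,-52) (44,-55) (57,-55) (70,-51)
```

```bash
python3 -m creep '[{"grip":25,"dx":0,"dy":-13,"dz":0,"ax":0,"ay":0,"az":0},{"grip":25,"dx":4,"dy":-26,"dz":0,"ax":0,"ay":0,"az":0},{"grip":25,"dx":11,"dy":-37,"dz":0,"ax":0,"ay":0,"az":0},{"grip":25,"dx":20,"dy":-46,"dz":0,"ax":0,"ay":0,"az":0},{"grip":25,"dx":31,"dy":-52,"dz":0,"ax":0,"ay":0,"az":0},{"grip":25,"dx":44,"dy":-55,"dz":0,"ax":0,"ay":0,"az":0},{"grip":25,"dx":57,"dy":-55,"dz":0,"ax":0,"ay":0,"az":0},{"grip":25,"dx":70,"dy":-51,"dz":0,"ax":0,"ay":0,"az":0}]' | grep -E "^t:|force"
python3 -m creep '[{"grip":25,"dx":0,"dy":0,"dz":0,"ax":0,"ay":0,"az":0},{"grip":25,"dx":0,"dy":0,"dz":0,"ax":0,"ay":0,"az":0},{"grip":25,"dx":0,"dy":0,"dz":0,"ax":0,"ay":0,"az":0},{"grip":25,"dx":0,"dy":0,"dz":0,"ax":0,"ay":0,"az":0},{"grip":25,"dx":0,"dy":0,"dz":0,"ax":0,"ay":0,"az":0},{"grip":25,"dx":0,"dy":0,"dz":0,"ax":0,"ay":0,"az":0},{"grip":25,"dx":0,"dy":0,"dz":0,"ax":0,"ay":0,"az":0},{"grip":25,"dx":0,"dy":0,"dz":0,"ax":0,"ay":0,"az":0}]' | grep -E "^t:|pos"
python3 -m creep '[{"grip":25,"dx":0,"dy":0,"dz":0,"ax":0,"ay":0,"az":0},{"grip":25,"dx":0,"dy":0,"dz":0,"ax":0,"ay":0,"az":0},{"grip":25,"dx":0,"dy":0,"dz":0,"ax":0,"ay":0,"az":0},{"grip":25,"dx":0,"dy":0,"dz":0,"ax":0,"ay":0,"az":0},{"grip":25,"dx":0,"dy":0,"dz":0,"ax":0,"ay":0,"az":0},{"grip":25,"dx":0,"dy":0,"dz":0,"ax":0,"ay":0,"az":0},{"grip":25,"dx":0,"dy":0,"dz":0,"ax":0,"ay":0,"az":0},{"grip":25,"dx":0,"dy":0,"dz":0,"ax":0,"ay":0,"az":0}]' | grep -E "^t:|pos"
cat >> k.py <<'E'
def precise(z=61):
    """tongue centre and width per radius from last stored look, world angle minus PSI"""
    import glob
    f=sorted(glob.glob("l*.pkl"),key=lambda x:float(x[1:-4]))[-1];p=pickle.load(open(f,"rb"))
    for r in(120,128,136,142):
        th=np.radians(np.arange(-40,25,.1));X=np.c_[C[0]+r*np.cos(th),C[1]+r*np.sin(th),np.full(len(th),z)];q=proj(p,X).astype(np.float32)
        v=cv2.remap(p["color"],q[:,:1],q[:,1:],1).max(-1).ravel();k=v<65
        n,l,st,_=cv2.connectedComponentsWithStats(k.astype(np.uint8)[None])
        for i in range(1,n):
            a,w=st[i][0],st[i][2]
            if w>50: print(r,"from %.1f to %.1f mid %.2f"%tuple(np.degrees(th[[a,a+w-1]]).tolist()+[np.degrees(th[a]+th[a+w-1])/2-PSI]),"rows",q[a,1],q[a+w-1,1])
E
python3 - <<'E'
from k import *
look(20.5,-45.6,[15]*4,[15]*3,w0=.9)
precise()
E
```

```text
t: 23.72
ft_force: [-4.3, 6.5, 9.5]
grip_force: 30.0
t: 24.38
tool_pos: [545.2, -31.8, 141.3]
t: 25.05
tool_pos: [545.0, -31.8, 141.3]
t 25.05 wheel 333.5 (2.37) alt 288.1 (1.38) F [-2.  3.  8.] crank -64 r 49.1 grip 31.8
  since 20.33: d=331.4(+360k) rate [1.23, 2.56] rad/s
  since 23.00: d=134.2(+360k) rate [1.14, 4.21] rad/s
15 end 49.5 -4.6  |  (11,7) (20,16) (26,28) (29,41)
15 end 46.5 -17.6  |  (11,7) (20,16) (26,28)
120 from -24.1 to -13.1 mid -28.00 rows 250.10933 225.71176
128 from -23.7 to -13.2 mid -27.85 rows 254.48975 229.8182
136 from -23.5 to -13.4 mid -27.85 rows 259.165 234.17259
142 from -40.0 to -33.9 mid -46.35 rows 297.1808 285.77643
142 from -23.2 to -13.6 mid -27.80 rows 262.23508 237.58018
142 from 8.7 to 14.0 mid 1.95 rows 169.9889 152.43288
```

```bash
python3 -m creep '[{"grip":25,"dx":11,"dy":7,"dz":0,"ax":0,"ay":0,"az":0},{"grip":25,"dx":20,"dy":16,"dz":0,"ax":0,"ay":0,"az":0},{"grip":25,"dx":26,"dy":28,"dz":0,"ax":0,"ay":0,"az":0},{"grip":25,"dx":29,"dy":41,"dz":0,"ax":0,"ay":0,"az":0},{"grip":25,"dx":29,"dy":54,"dz":0,"ax":0,"ay":0,"az":0},{"grip":25,"dx":29,"dy":54,"dz":0,"ax":0,"ay":0,"az":0},{"grip":25,"dx":29,"dy":54,"dz":0,"ax":0,"ay":0,"az":0},{"grip":25,"dx":29,"dy":54,"dz":0,"ax":0,"ay":0,"az":0}]' | grep -E "^t:|pos"
python3 -m creep '[{"grip":25,"dx":0,"dy":0,"dz":0,"ax":0,"ay":0,"az":0},{"grip":25,"dx":0,"dy":0,"dz":0,"ax":0,"ay":0,"az":0},{"grip":25,"dx":0,"dy":0,"dz":0,"ax":0,"ay":0,"az":0},{"grip":25,"dx":0,"dy":0,"dz":0,"ax":0,"ay":0,"az":0},{"grip":25,"dx":0,"dy":0,"dz":0,"ax":0,"ay":0,"az":0},{"grip":25,"dx":0,"dy":0,"dz":0,"ax":0,"ay":0,"az":0}]' | grep -E "^t:|pos"
python3 - <<'E'
from k import *
look(49.5,8.4,[15]*3,[12]*3,[15]*2,w0=.25)
precise()
E
```

```text
t: 25.77
tool_pos: [573.2, 20.9, 141.3]
t: 26.27
tool_pos: [573.2, 20.4, 141.3]
t 26.27 wheel 351.0 (2.00) alt 11.6 (0.80) F [-4. -0.  9.] crank 9 r 50.2 grip 31.6
  since 23.00: d=151.7(+360k) rate [0.81, 2.73] rad/s
  since 25.05: d=17.5(+360k) rate [0.25, 5.42] rad/s
15 end 28.5 40.4  |  (-4,12) (-11,23) (-21,32)
12 end 34.5 35.4  |  (-3,10) (-8,19) (-15,27)
15 end 38.5 31.4  |  (-4,12) (-11,23)
120 from -40.0 to -32.6 mid -45.70 rows 328.29575 317.2758
120 from -4.7 to 6.4 mid -8.55 rows 261.24857 233.9209
128 from -40.0 to -31.4 mid -45.10 rows 334.44028 320.77167
128 from -23.0 to -14.1 mid -27.95 rows 305.0451 286.01614
128 from -4.5 to 5.9 mid -8.70 rows 263.0723 235.89487
136 from -40.0 to -28.4 mid -43.60 rows 340.48294 320.50977
136 from -24.0 to -12.6 mid -27.70 rows 311.6968 285.9456
136 from -4.2 to 6.9 mid -8.05 rows 264.54855 233.70935
142 from -40.0 to -29.4 mid -44.10 rows 344.94827 326.25775
142 from -25.9 to -11.6 mid -28.15 rows 319.17584 285.89694
142 from -4.1 to 6.6 mid -8.15 rows 265.92847 235.00482
```

```bash
python3 -m creep '[{"grip":25,"dx":-4,"dy":12,"dz":0,"ax":0,"ay":0,"az":0},{"grip":25,"dx":-11,"dy":23,"dz":0,"ax":0,"ay":0,"az":0},{"grip":25,"dx":-20,"dy":32,"dz":0,"ax":0,"ay":0,"az":0},{"grip":25,"dx":-20,"dy":32,"dz":0,"ax":0,"ay":0,"az":0},{"grip":25,"dx":-20,"dy":32,"dz":0,"ax":0,"ay":0,"az":0},{"grip":25,"dx":-20,"dy":32,"dz":0,"ax":0,"ay":0,"az":0},{"grip":25,"dx":-20,"dy":32,"dz":0,"ax":0,"ay":0,"az":0},{"grip":25,"dx":-20,"dy":32,"dz":0,"ax":0,"ay":0,"az":0}]' | grep -E "^t:|pos"
python3 -m creep '[{"grip":25,"dx":0,"dy":0,"dz":0,"ax":0,"ay":0,"az":0},{"grip":25,"dx":0,"dy":0,"dz":0,"ax":0,"ay":0,"az":0},{"grip":25,"dx":0,"dy":0,"dz":0,"ax":0,"ay":0,"az":0},{"grip":25,"dx":0,"dy":0,"dz":0,"ax":0,"ay":0,"az":0}]' | grep -E "^t:|pos"
python3 - <<'E'
from k import *
look(29.5,40.4,[15]*2,[12]*2,[10]*2,w0=.15)
precise()
E
```

```text
t: 26.98
tool_pos: [554.6, 52.7, 141.3]
t: 27.32
tool_pos: [554.7, 52.7, 141.3]
t 27.32 wheel 345.4 (0.89) alt 8.1 (0.61) F [-0.  1.  6.] crank 52 r 50.8 grip 31.7
  since 25.05: d=11.9(+360k) rate [0.09, 2.86] rad/s
  since 26.27: d=354.4(+360k) rate [5.89, 11.88] rad/s
15 end 5.5 49.4  |  (-11,6) (-24,9)
12 end 10.5 48.4  |  (-9,5) (-19,8)
10 end 13.5 48.4  |  (-7,4) (-16,8)
120 from -34.2 to -24.3 mid -38.65 rows 354.2039 338.53442
120 from -19.1 to 1.6 mid -18.15 rows 329.23383 285.995
120 from 3.7 to 15.1 mid 0.00 rows 281.1513 253.8713
128 from -23.5 to 2.1 mid -20.10 rows 341.3753 285.96616
128 from 4.1 to 14.7 mid 0.00 rows 281.04837 254.03514
136 from -27.6 to 2.6 mid -21.90 rows 353.2105 285.77216
136 from 4.4 to 16.0 mid 0.80 rows 281.0735 249.60573
142 from -30.7 to 2.9 mid -23.30 rows 362.2111 285.72162
142 from 4.6 to 18.4 mid 2.10 rows 281.09268 241.83202
```

```bash
python3 -m creep '[{"grip":70,"dx":0,"dy":0,"dz":0,"ax":0,"ay":0,"az":0},{"grip":70,"dx":0,"dy":0,"dz":0,"ax":0,"ay":0,"az":0},{"grip":70,"dx":0,"dy":0,"dz":0,"ax":0,"ay":0,"az":0},{"grip":70,"dx":0,"dy":0,"dz":0,"ax":0,"ay":0,"az":0},{"grip":70,"dx":0,"dy":0,"dz":40,"ax":0,"ay":0,"az":0},{"grip":70,"dx":0,"dy":0,"dz":80,"ax":0,"ay":0,"az":0},{"grip":70,"dx":0,"dy":-30,"dz":100,"ax":0,"ay":0,"az":0},{"grip":70,"dx":0,"dy":-70,"dz":110,"ax":0,"ay":0,"az":0}]' | grep -E "^t:|force|pos"
python3 -m creep '[{"grip":70,"dx":0,"dy":-20,"dz":0,"ax":0,"ay":0,"az":0},{"grip":70,"dx":0,"dy":-20,"dz":0,"ax":0,"ay":0,"az":0},{"grip":70,"dx":0,"dy":-20,"dz":0,"ax":0,"ay":0,"az":0},{"grip":70,"dx":0,"dy":-20,"dz":0,"ax":0,"ay":0,"az":0},{"grip":70,"dx":0,"dy":-20,"dz":0,"ax":0,"ay":0,"az":0},{"grip":70,"dx":0,"dy":-20,"dz":0,"ax":0,"ay":0,"az":0}]' | grep -E "^t:|force|pos"
python3 - <<'E'
from k import *
look(0,1,w0=.15);precise()
E
```

```text
t: 28.03
tool_pos: [554.7, -15.6, 253.1]
ft_force: [0.3, -0.5, 0.2]
grip_force: 0.0
t: 28.53
tool_pos: [553.0, -35.9, 247.9]
ft_force: [-0.5, 0.3, -0.0]
grip_force: 0.0
t 28.53 wheel 359.9 (3.44) alt 335.6 (0.23) F [ 0. -1.  0.] crank -59 r 56.6 grip 70.3
  since 26.27: d=8.9(+360k) rate [0.07, 2.84] rad/s
  since 27.32: d=14.5(+360k) rate [0.21, 5.37] rad/s
120 from 4.1 to 14.9 mid 0.10 rows 160.25824 138.59918
128 from 4.3 to 14.6 mid 0.05 rows 160.72118 138.71846
136 from 4.6 to 14.6 mid 0.20 rows 160.91237 138.23656
142 from 4.7 to 14.4 mid 0.15 rows 161.29704 138.3598
```

Tongue within about 0.2° of the pointer, and the arm is clear.

```bash
python3 -c "
from workcell import bot
print(bot.close_job())"
```

```text
the job is handed in; nothing more can be done
None
```

The job is handed in at about 28.5 s: the wheel averaged about 19.5 turns a minute (each reading 19–20) from t ≈ 7 to 14.7 s. It now stands still with its tongue about 0.2° from the pointer, the crank released and the arm clear; the first stop was about 2° past, so I cranked it round once more to line it up.

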